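# Unhook the drained slide rack from the dip lift and close it into the slide dryer

## Task

The slide rack has finished draining on the dip lift. Without hauling against the hook, press the hook's red sprung keeper open, lift the rack's wire bail off the hook, and lower the rack gently into the slide dryer so that its blue cover goes over both locating pins and lies flat, fully down on the deck; then let go. Keep the rack level so that no slide falls out, never let it drop, and leave the other things on the bench where they are.

Things in the scene. Friction and masses are not known exactly. Their poses are not given: they have to be found in the camera images.
- rack: Slide rack, 0.25 to 0.4 kg, the one thing to move: blue cover plate 146 (x) by 116 (y) by 5 mm, a steel cradle of glass slides under it (83 by 82 mm, reaching 48 mm below the cover), a wire bail over it. Origin: centre of the cover's underside; z up. Two 10.5 mm holes go through the cover at (x, y) = (+61, +36) and (-61, -36) mm, so it fits either way round.
- bail (a point): Middle of the bail's straight bar, on the wire's axis, 84 mm above the rack's origin; axes as the rack's. The bail is a round 6 mm wire: bar along x, legs down to the cover at x = +-45 mm. It can be pinched anywhere between the legs, across the wire (along y); pinched off its middle it does not swing if gripped firmly (about 45 N).
- hook_seat (a point): Where the middle of the bail bar rests in the hook, 180 to 220 mm above the bench. Hook axes: z up, x along the hanging bail (-x towards the robot), y from shank to tip. The hook is an 8 mm rod bent in the y-z plane: shank at y = -47 mm, going up; tip at y = +13 mm. To come off, the bail rises 50 to 62 mm (at 68 the cover meets the hook from below), then goes out in +y.
- hook_tip (a point): Top end of the hook's upturned tip, 42 mm above hook_seat and 13 mm to its +y side; axes as hook_seat's.
- lift_arm_end (a point): Underside of the lift arm's robot-side end: 92 mm above hook_seat at x = -13, y = -47 mm. The arm (24 mm wide) runs from here in the hook's +x to a drive box on an upright rod (box from x = +102 mm). Arm and shank bar a gripper coming straight down; leaning back towards the robot (hook's -x) by 30 to 45 degrees it fits beside the hook, gripping the bail 25 to 30 mm from its middle.
- keeper_hinge (a point): Hinge of the keeper, its axis along the hook's x, at y = -40, z = +50 mm from hook_seat. The keeper is a red flap that, shut, slopes down 0.28 rad to the tip (free edge at y = +8, z = +36 mm) and roofs the bail in; the bail cannot open it from inside. It springs shut when let go. Pressing it takes 1 to 4 N at the free edge, up to 12 N near the hinge.
- keeper_paddle (a point): Middle of the upper face of the keeper's red thumb paddle (moves with it). The flap covers hook x = -41 to +8 mm and 14 to 50 mm out from the hinge, 3 mm thick. Pushed down it swings down and back to the shank, clearing the bail at rest. A finger pushed down between bail and shank, close behind the bail and 25 to 30 mm to the hook's -x side, holds it open while the bail is pinched and lifted.
- keeper (a joint): Opening of the keeper in rad: 0 shut, 1.28 fully pressed back to the shank. From about 0.7 on the bail can rise straight past it.
- dryer_seat (a point): Middle of the slide dryer's flat deck, over its well, 80 mm above the bench, z up: the rack's origin belongs here, its x along this x (either way round). The dryer is a white fixed housing 170 (x) by 134 (y) mm with an open well 104 (x) by 94 (y) mm, 68 mm deep.
- pin_a (a point): Top of the first locating pin, 14 mm above the deck at (x, y) = (+61, +36) mm from dryer_seat: upright brass pin 8 mm thick, upper 6 mm tapered to 2.4 mm. It goes through a 10.5 mm hole in the rack's cover.
- pin_b (a point): Top of the second, equal pin at (x, y) = (-61, -36) mm from dryer_seat.
- petri_dish: Bystander: clear shut dish, 91 mm wide, 15 mm high, loose; origin under its centre.
- beaker: Bystander: clear beaker, 54 mm wide, 70 mm high, loose; origin under its centre.
- tube_rack: Bystander: blue rack with blue-capped tubes, 118 by 72 mm, 116 mm high, loose; origin under its centre.
- tip_box: Bystander: light blue box, 122 by 87 mm, 67 mm high, loose; origin under its centre.
- slide_box: Bystander: green flat box, 102 by 87 mm, 34 mm high, loose; origin under its centre.
- reagent_bottle: Bystander: amber bottle with blue cap, 60 mm wide, 115 mm high, loose; origin under its centre.
- wash_bottle: Bystander: white bottle with red spout, 68 mm wide, 195 mm high, loose; origin under its centre.
Things that resemble listed ones, but are neither listed nor needed, are in the scene too. Of the things like the rack, leave any that is green; of the rest the larger one is meant. Leave any turquoise look-alike of the part that bears dryer_seat alone.

How it is judged:
By the outcome, as a careful person would: the job done as asked, in the order asked, and still so for the second after the job is handed in, with the robot touching nothing.
It also fails if it takes over 54 s, if anything falls off the work surface, if the arm or the gripper's body presses on something with over 40 N, if the wrist force passes 120 N, or if a joint passes its speed limit or range.

## Robot

A 6-joint arm with a two-finger parallel gripper is mounted at the origin on the work surface. World frame = base frame: x ahead of the robot, y to its left, z up, the work surface at z = 0. Lengths are in m, angles in rad, forces in N, time in s.
With the tool pointing down it reaches from about 0.3 to 0.875 m from the base axis. Payload 6.4 kg.
Tool frame: the origin (TCP) lies on the mounting face of the last link; the fingertips stand 166 mm ahead of it and the grasp point (between the pads) lies 147 mm ahead of it (arm.hold_point_z is the distance from the TCP to the grasp point, in m); x points along the fingers, z is the direction in which the jaws open and shut, and the axes are right-handed (so a half turn about x gives the same grasp; the last joint's range is limited). The gripper opens to 88 mm and grips with 3 to 60 N. Pads are 18 mm wide; open, the fingers measure 123 mm over their backs; the gripper's body (75 mm by 187 mm) begins 45 mm behind the grasp point.
Start: joints at [0.913, 0.181, 1.607, -0, 1.354, -0.206], TCP at [0.251, 0.517, 0.405] pointing down, gripper open.
Joint ranges: [-2.99, 2.99], [-0.89, 2.07], [0.3, 2.58], [-1.14, 4.28], [0, 2.63], [-3.12, 3.12]. Speed limits (rad/s): [2.57, 2.57, 3.01, 3.14, 3.14, 3.14].

## Interface

Orientations are given as a unit quaternion [w, x, y, z].
In Python, from cell import arm gives the robot as it stands. The module is installed in compiled form; this text tells all that it offers.
- The arm moves only by the tool carry_out, never from a script. Its argument "targets" is a list of rows, each a list of 3 entries, a list of its own where there are three numbers: the shift along the tool's x, y, z in mm, then the turn, a rotation vector about the tool's x, y, z in rad, then the opening, from 0 (shut) to 1 (fully open). In form: [[[dx, dy, dz], [ax, ay, az], claw], ...]. A call has 1 to 10 rows; each row shifts and turns the commanded pose from where the row before left it, along the tool's axes as they then stand; what a row does not reach is not made up. A row lasts 1/12 s, in which the tool goes at most 41.7 mm and 7.16 degrees, less where a joint would pass 70% of its speed; a pose out of reach is approached as far as the arm can. A call is refused whole if a number of a shift passes 41.7 or a number of a turn 0.125, either way. A call with a gripper value outside its range is refused whole. The fingers move at their own pace and stop on an object; the grip force is fixed at half the most. Time passes only in rows, so rows that do not move let the fingers close. It gives the time, the measured TCP pose, the force and the opening at its end, in the units of the state.
- arm.get_state(): the state, without advancing time (a new reading comes with each control period).
- arm.snapshot(name): name is "side" or "top"; returns the picture (384x512x3 uint8, red, green, blue); there is no depth.
- arm.get_calibration(name): a dict with "fx", "fy", "cx", "cy" (pixels), "origin" and "orientation" of the camera in the world. Camera axes: x right, y down, z forward; pixel columns grow to the right and rows downward; lengths in m; the calibration is good to about 2 mm. A picture is of the moment at which its call begins. get_calibration takes no time and is no camera call.
- arm.job_done(): hands the job in, once; it reports no verdict.
Trained networks look in the newest picture that a camera, given by its name, has taken for a name from the list of things; names that differ only in an ending like _2 or _b are one class to them, and where a whole thing is asked for, a point or a joint stands for the part that bears it (a point fixed in the world has none). Each returns a list of dicts, best first, with "p" (0 to 1); they miss things now and then, are a little off and sometimes report something else, mostly with a low value. They report only what shows in the picture. A call takes as long as a camera call. They do not tell look-alikes from the thing itself.
- arm.recognise(camera, label): "rect" ([left, top, right, bottom] in pixels, round what is visible of it).
- arm.landmark_of(camera, label): "location" ([column, row] in pixels: a listed point, or the origin of a listed thing).
The state is a dict: "t": time; "qpos": joint angles; "qvel": joint speeds; "joint_efforts": joint torques, N m; "tcp_pos": TCP position; "tcp_rot": TCP orientation; "contact_force": force on the tool from outside, world axes, zero at the start; "torque": the same for the moment, N m; "opening": finger opening in m.
Only numpy, scipy, OpenCV 4.12 (cv2) and the standard library are available. Lean on these libraries where they do the work, as an engineer would, in place of code of your own. Each camera call takes 0.05 s, during which the arm holds its last target.

## Working session

There is one attempt and no reset: what is moved stays moved. The work goes in short steps, Python scripts to look and compute and a tool call to move; the robot and the scene stay as the last step left them, time stands still between calls to the robot, and variables do not carry over. Pictures are saved under pics/ and viewed, and the job is handed in when it is done.

Besides the shell and the picture viewer there is one more tool, called by a JSON object that holds its "fn" and its "kwargs", one argument or row to a line. carry_out: Moves the arm, as the interface text tells. Its arguments: {"type":"object","properties":{"targets":{"type":"array","items":{"type":"array"}}},"required":["targets"]}

```bash
mkdir -p pics; cat > h.py <<'E'
import numpy as np, cv2
from cell import arm
from scipy.spatial.transform import Rotation as R
def rot(q): return R.from_quat([q[1],q[2],q[3],q[0]])
def save(cam,name,crop=None,scale=1):
    im=arm.snapshot(cam)
    o=im
    if crop: l,t,r,b=crop; o=im[t:b,l:r]
    o=cv2.resize(o,None,fx=scale,fy=scale,interpolation=cv2.INTER_CUBIC)
    cv2.imwrite('pics/'+name,cv2.cvtColor(o,cv2.COLOR_RGB2BGR)); return im
def ray(cam,uv):
    c=arm.get_calibration(cam); d=np.array([(uv[0]-c['cx'])/c['fx'],(uv[1]-c['cy'])/c['fy'],1.])
    d=rot(c['orientation']).apply(d); return np.array(c['origin']),d/np.linalg.norm(d)
def proj(cam,p):
    c=arm.get_calibration(cam); q=rot(c['orientation']).inv().apply(np.atleast_2d(p)-np.array(c['origin']))
    return np.c_[c['fx']*q[:,0]/q[:,2]+c['cx'],c['fy']*q[:,1]/q[:,2]+c['cy']]
def tri(a,b):
    (o1,d1),(o2,d2)=ray('side',a),ray('top',b)
    s=np.linalg.lstsq(np.c_[d1,-d2],o2-o1,rcond=None)[0]
    p,q=o1+s[0]*d1,o2+s[1]*d2
    return (p+q)/2,np.linalg.norm(p-q)
def onz(cam,uv,z):
    o,d=ray(cam,uv); return o+d*(z-o[2])/d[2]
E
python3 - <<'E'
from h import *
for c in('side','top'):
    save(c,c+'0.png'); print(c,arm.get_calibration(c))
    for l in ['rack','bail','hook_seat','hook_tip','lift_arm_end','keeper_hinge','keeper_paddle','dryer_seat','pin_a','pin_b']:
        print(l,[(np.round(d['location']).tolist(),round(d['p'],2)) for d in arm.landmark_of(c,l)])
s=arm.get_state();print(s)
E
```

```text
side {'fx': 473.8291693849074, 'fy': 473.8291693849074, 'cx': 252.2521592671547, 'cy': 189.90907486300213, 'origin': array([ 0.0375014 , -1.34364441,  1.0294692 ]), 'orientation': array([-0.49122447,  0.85465757, -0.13963799,  0.09359591])}
rack [([243.0, 180.0], 0.95), ([180.0, 205.0], 0.91), ([323.0, 224.0], 0.81), ([239.0, 158.0], 0.37)]
bail [([183.0, 198.0], 0.92), ([322.0, 205.0], 0.89), ([242.0, 164.0], 0.75)]
hook_seat [([246.0, 164.0], 0.63), ([240.0, 153.0], 0.6), ([295.0, 322.0], 0.51), ([260.0, 268.0], 0.43)]
hook_tip [([248.0, 154.0], 0.66)]
lift_arm_end [([240.0, 145.0], 0.83)]
keeper_hinge [([243.0, 165.0], 0.72), ([246.0, 160.0], 0.41)]
keeper_paddle []
dryer_seat [([278.0, 261.0], 0.89), ([199.0, 273.0], 0.82)]
pin_a [([178.0, 277.0], 0.96), ([218.0, 263.0], 0.87), ([293.0, 253.0], 0.81), ([260.0, 266.0], 0.78), ([344.0, 318.0], 0.73), ([291.0, 320.0], 0.29), ([253.0, 330.0], 0.25)]
pin_b [([178.0, 277.0], 0.96), ([218.0, 263.0], 0.87), ([293.0, 253.0], 0.81), ([260.0, 266.0], 0.78), ([344.0, 318.0], 0.73), ([291.0, 320.0], 0.29), ([253.0, 330.0], 0.25)]
top {'fx': 3
[... 856 characters left out ...]
8.0, 242.0], 0.56)]
{'t': 1.1, 'qpos': array([ 9.12687174e-01,  1.80782604e-01,  1.60700264e+00,  1.14990399e-05,
        1.35381021e+00, -2.06309913e-01]), 'qvel': array([-1.07271135e-03, -7.99810874e-04,  6.28880442e-05, -8.84187231e-04,
        1.40881031e-03, -4.94114354e-04]), 'joint_efforts': array([-1.02251557e-03, -4.33856750e+01, -3.42169297e+01,  7.00517697e-02,
        3.10442783e-02,  3.83394649e-05]), 'tcp_pos': array([0.25103154, 0.5173216 , 0.40472297]), 'tcp_rot': array([ 0.59928627, -0.37530077,  0.59929088,  0.37530753]), 'contact_force': array([ 0.4867748 , -0.65814236,  0.2015915 ]), 'torque': array([ 0.00118486, -0.00122486, -0.00678991]), 'opening': 0.08774184145715473}
```

View pics/side0.png

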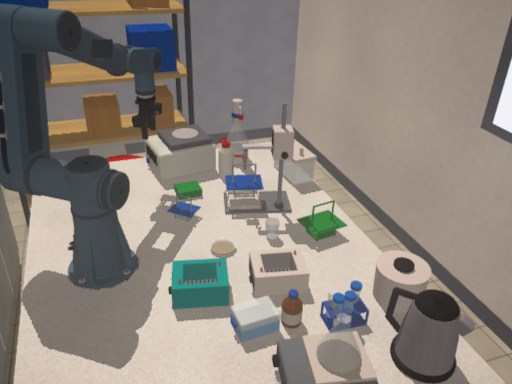

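View pics/top0.png

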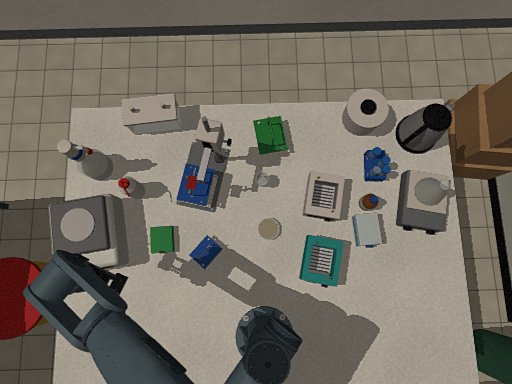

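```bash
python3 - <<'E'
import cv2
a=cv2.imread('pics/side0.png');cv2.imwrite('pics/side0z.png',cv2.resize(a[120:300,140:360],None,fx=3.5,fy=3.3,interpolation=cv2.INTER_CUBIC))
a=cv2.imread('pics/top0.png');cv2.imwrite('pics/top0z.png',cv2.resize(a[140:230,145:265],None,fx=6,fy=6,interpolation=cv2.INTER_CUBIC))
cv2.imwrite('pics/top0y.png',cv2.resize(a[150:300,270:390],None,fx=4,fy=4,interpolation=cv2.INTER_CUBIC))
E
```

```text
(no output)
```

View pics/side0z.png

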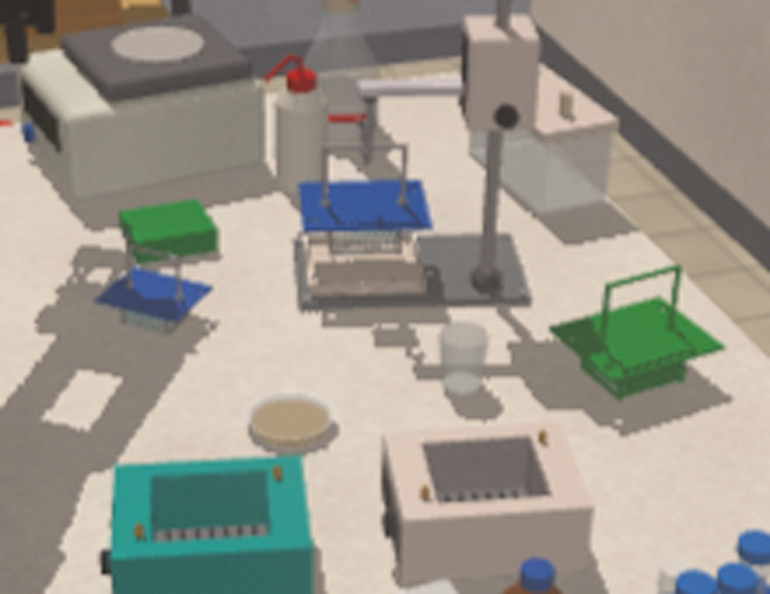

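View pics/top0z.png

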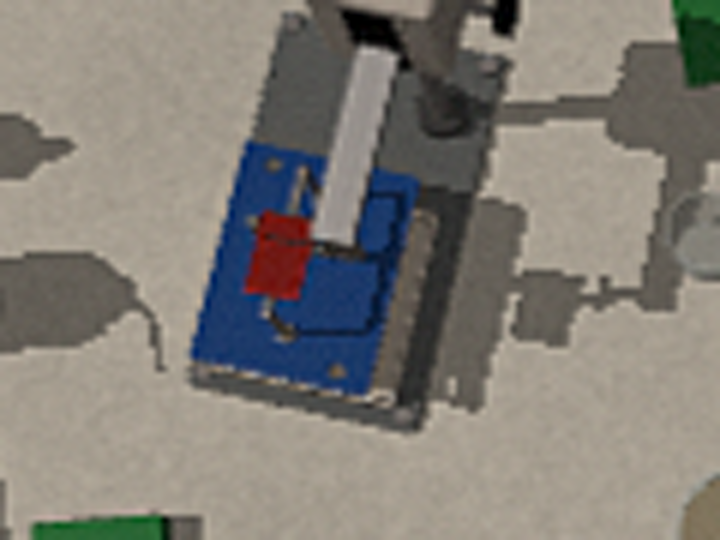

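View pics/top0y.png

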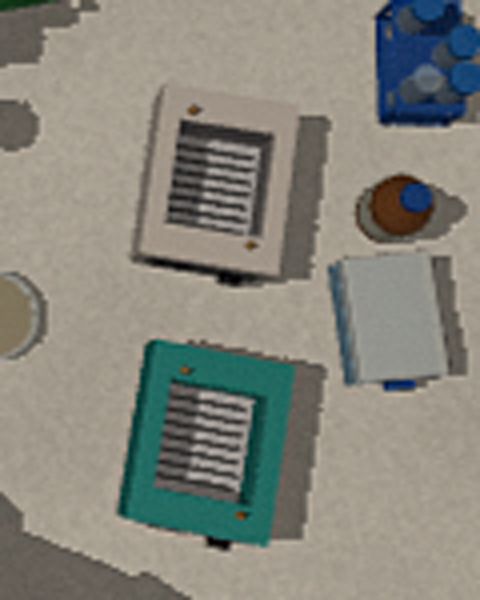

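```bash
python3 - <<'E'
import cv2
a=cv2.imread('pics/side0.png');cv2.imwrite('pics/s1.png',cv2.resize(a[130:215,215:305],None,fx=7,fy=7,interpolation=cv2.INTER_CUBIC))
cv2.imwrite('pics/s2.png',cv2.resize(a[235:305,240:320],None,fx=8,fy=8,interpolation=cv2.INTER_CUBIC))
a=cv2.imread('pics/top0.png');
cv2.imwrite('pics/t1.png',cv2.resize(a[155:215,170:230],None,fx=10,fy=10,interpolation=cv2.INTER_CUBIC))
cv2.imwrite('pics/t2.png',cv2.resize(a[165:225,297:357],None,fx=10,fy=10,interpolation=cv2.INTER_CUBIC))
E
```

```text
(no output)
```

View pics/s1.png

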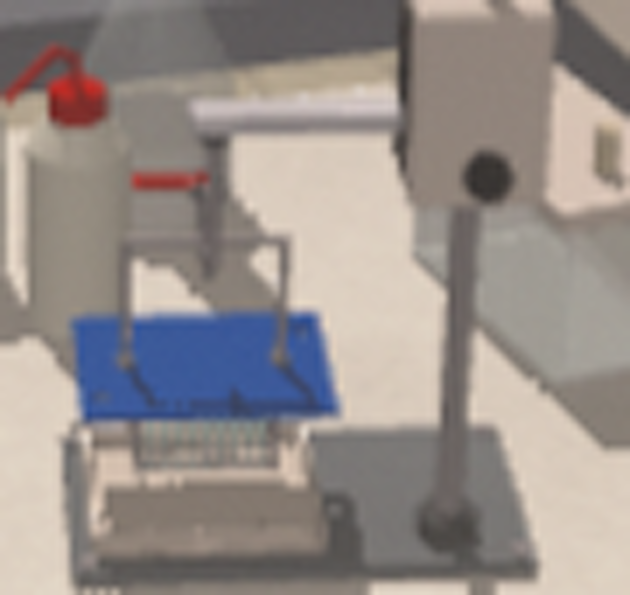

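View pics/s2.png

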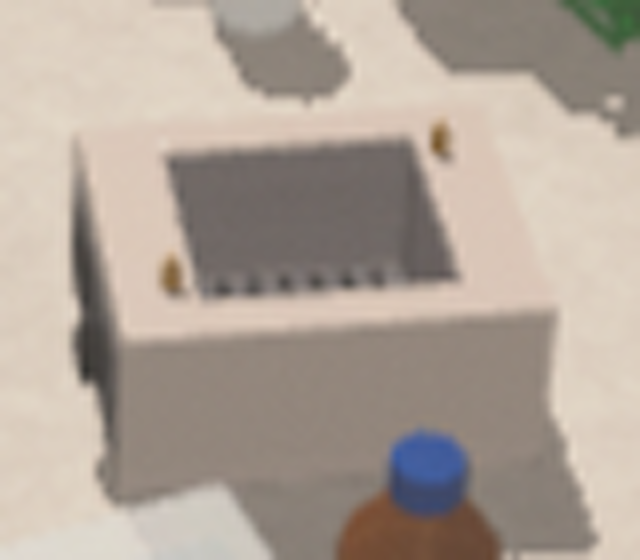

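View pics/t1.png

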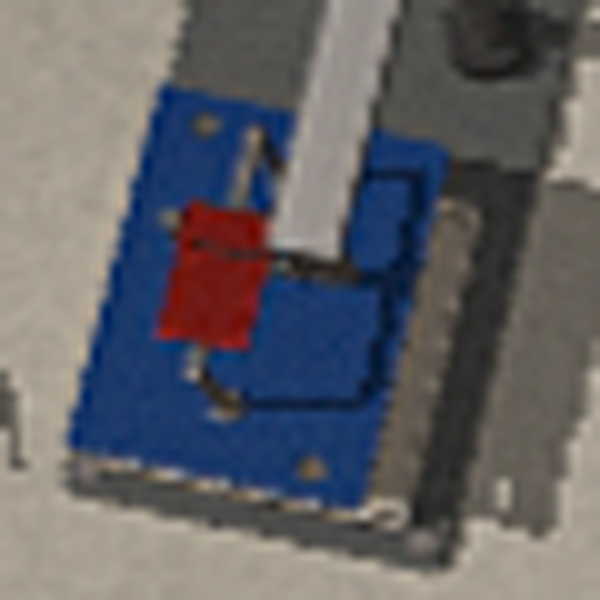

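View pics/t2.png

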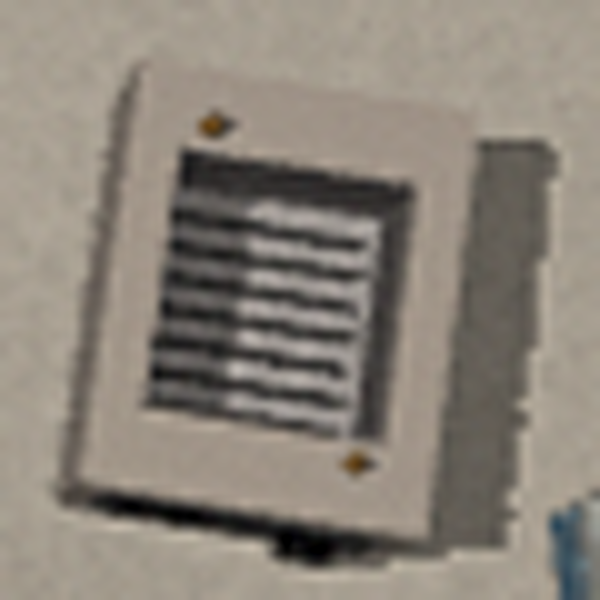

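```bash
cat > fit.py <<'E'
from h import *
from scipy.optimize import least_squares
def px(p,z,o): return [(p[0]+.5)/z-.5+o[0],(p[1]+.5)/z-.5+o[1]]
S=lambda p:('side',px(p,7,(215,130))); T=lambda p:('top',px(p,10,(170,155)))
O=[(S((72,316)),(-73,58,-79)),(S((319,312)),(73,58,-79)),(S((340,412)),(73,-58,-84)),(S((84,418)),(-73,-58,-84)),
(S((125,243)),(-45,0,0)),(S((287,241)),(45,0,0)),
(T((162,85)),(73,58,-79)),(T((448,150)),(73,-58,-79)),(T((364,507)),(-73,-58,-79)),(T((72,450)),(-73,58,-79)),
(T((206,124)),(61,36,-79)),(T((312,467)),(-61,-36,-79)),(T((255,132)),(45,0,0)),(T((195,370)),(-45,0,-10)),
]
H=[(S((209,275)),(0,0,-4)),(T((170,222)),(0,13,42)),(T((308,258)),(-13,-47,103))]
S2=lambda p:('side',px(p,8,(240,235))); T2=lambda p:('top',px(p,10,(297,165)))
D=[(S2((440,124)),(61,36,14)),(S2((171,258)),(-61,-36,14)),(S2((78,135)),(-85,67,0)),(S2((490,105)),(85,67,0)),(S2((556,310)),(85,-67,0)),(S2((120,340)),(-85,-67,0)),
(T2((210,125)),(61,36,14)),(T2((353,463)),(-61,-36,14)),(T2((140,64)),(85,67,0)),(T2((478,115)),(85,-67,0)),(T2((432,543)),(-85,-67,0)),(T2((82,492)),(-85,67,0))]
def pts(v,O):
    c,s=np.cos(v[3]),np.sin(v[3]); P=np.array([o[1] for o in O])/1000
    return np.c_[c*P[:,0]-s*P[:,1],s*P[:,0]+c*P[:,1],P[:,2]]+v[:3]
def res(v,O):
    P=pts(v,O); return np.array([proj(o[0][0],p)[0]-o[0][1] for o,p in zip(O,P)])
def fit(O,x0):
    r=least_squares(lambda v:res(v,O).ravel(),x0,loss='soft_l1'); return r.x,res(r.x,O)
if __name__=='__main__':
    np.set_printoptions(precision=3,suppress=True)
    for n,o,x0 in(('rack',O,[.35,.25,.2,0]),('dry',D,[.28,-.25,.08,0])):
        x,r=fit(o,x0); print(n,x); print(r)
        if n=='rack': print(res(x,H))
    for l in('petri_dish','beaker','tube_rack','tip_box','slide_box','reagent_bottle','wash_bottle'):
        print(l,[(onz('top',d['location'],0)[:2],round(d['p'],2)) for d in arm.landmark_of('top',l)][:2])
E
python3 fit.py
```

```text
rack [ 0.581  0.251  0.176 -0.238]
[[-0.189  0.228]
 [-0.556 -0.129]
 [-0.33   0.419]
 [-0.47   0.651]
 [-0.121 -0.172]
 [-0.725 -0.437]
 [-0.147 -0.352]
 [ 0.26  -0.769]
 [-0.155 -0.045]
 [-0.465 -0.66 ]
 [ 0.194 -0.172]
 [ 0.178 -0.286]
 [-0.016 -0.196]
 [ 0.52   0.139]]
[[-0.839 -4.122]
 [-0.095 -0.775]
 [-0.864 -1.095]]
dry [ 0.531 -0.247  0.074 -0.193]
[[-0.393  0.163]
 [-0.117  0.22 ]
 [-0.778 -0.433]
 [-1.941 -0.224]
 [-0.363  0.128]
 [-0.03   0.613]
 [ 0.691 -0.406]
 [ 0.749 -0.433]
 [ 0.118 -0.651]
 [ 0.136 -0.254]
 [-0.695 -0.514]
 [-0.22  -1.157]]
petri_dish [(array([ 0.408, -0.028]), 0.88), (array([0.621, 0.285]), 0.38)]
beaker [(array([ 0.61 , -0.014]), 0.62), (array([ 0.529, -0.252]), 0.22)]
tube_rack [(array([ 0.655, -0.463]), 0.87)]
tip_box [(array([ 0.398, -0.389]), 0.75)]
slide_box [(array([0.383, 0.406]), 0.88)]
reagent_bottle [(array([ 0.518, -0.432]), 0.53), (array([0.595, 0.264]), 0.15)]
wash_bottle [(array([0.573, 0.509]), 0.73), (array([0.586, 0.265]), 0.52)]
```

```bash
cat > fit2.py <<'E'
from fit import *
np.set_printoptions(precision=4,suppress=True)
def full(v):
    off={'side':v[7:9],'top':v[9:11]}
    out=[]
    for vv,o in((v[:4],O+H[1:2]),(np.r_[v[4:6],.08,v[6]],D)):
        r=res(vv,o); out+= [r[i]+off[o[i][0][0]] for i in range(len(o))]
    return out
r=least_squares(lambda v:np.r_[np.ravel(full(v)),v[7:]/.7*.7],[.58,.25,.18,-.24,.53,-.25,-.2,0,0,0,0],loss='soft_l1')
print(r.x); print(np.array(full(r.x)))
E
python3 fit2.py
```

```text
[ 0.5793  0.2478  0.1821 -0.2382  0.5298 -0.2492 -0.1936  0.4414  0.835
 -0.7445  0.4098]
[[ 0.1949  0.1805]
 [-0.0581 -0.1749]
 [ 0.1838  0.3787]
 [-0.0821  0.6093]
 [ 0.2869 -0.2981]
 [-0.2397 -0.5612]
 [-0.2604 -0.0637]
 [ 0.2788 -0.4569]
 [-0.1585  0.4321]
 [-0.6055 -0.2087]
 [ 0.1038  0.1334]
 [ 0.1504  0.1718]
 [-0.0434  0.1057]
 [ 0.4722  0.556 ]
 [-0.1364 -0.435 ]
 [ 0.0429 -0.0648]
 [ 0.1946 -0.019 ]
 [-0.4832 -0.6617]
 [-1.4861 -0.4341]
 [ 0.1069 -0.0758]
 [ 0.2536  0.3903]
 [ 0.7013 -0.0312]
 [ 0.8196  0.0946]
 [ 0.0894 -0.3056]
 [ 0.2515  0.1291]
 [-0.6049  0.0503]
 [-0.2792 -0.6334]]
```

```bash
cat > mv.py <<'E'
from h import *
np.set_printoptions(precision=4,suppress=True)
SEAT=np.array([.5793,.2478,.1821]); YAW=-.2382; LEAN=np.radians(35); GX=-.027
DRY=np.array([.5298,-.2492,.08]); DYAW=-.1936
def hook(p,yaw=YAW,o=SEAT): return o+R.from_euler('z',yaw).apply(np.array(p,float))
def Rt(yaw,sgn,lean=LEAN):
    x=np.array([np.sin(lean),0,-np.cos(lean)]); z=np.array([0,sgn,0.]); y=np.cross(z,x)
    return R.from_euler('z',yaw)*R.from_matrix(np.c_[x,y,z])
def cur():
    s=arm.get_state(); return np.array(s['tcp_pos']),rot(s['tcp_rot']),s
def grasp(p,r): return p+.147*r.apply([1,0,0])
def delta(g_t,r_t,p=None,r=None):
    """turn first about tcp, then shift"""
    if p is None: p,r,_=cur()
    rv=(r.inv()*r_t).as_rotvec(); tcp=g_t-.147*r_t.apply([1,0,0])
    return rv, r_t.inv().apply(tcp-p)*1000
def wshift(r,d): return r.inv().apply(d)
E
python3 - <<'E'
from mv import *
p,r,s=cur(); print(r.as_matrix(), arm.hold_point_z)
for sg in(1,-1):
    rt=Rt(YAW,sg); rv,d=delta(hook([GX,.009,.085]),rt); print(sg,'turn',rv,np.linalg.norm(rv),'shift',d, 'tcp target',hook([GX,.009,.085])-.147*rt.apply([1,0,0]))
save('side','sg.png',(60,20,260,140),4)
E
```

```text
[[-0.     -0.8997  0.4366]
 [-0.      0.4366  0.8997]
 [-1.      0.     -0.    ]] 0.1473
1 turn [-0.2069 -0.0653 -0.6085] 0.6460733499336334 shift [ 169.6826 -212.3509 -175.456 ] tcp target [0.4733 0.2828 0.3875]
-1 turn [ 2.8004 -0.883   0.0947] 2.9378925166381356 shift [169.6826 212.3509 175.456 ] tcp target [0.4733 0.2828 0.3875]
```

View pics/sg.png

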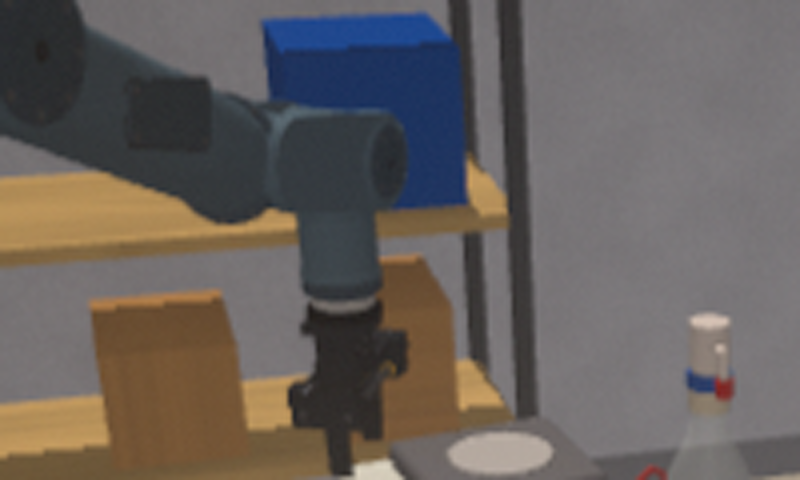

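{"fn": "carry_out", "kwargs": {
  "targets": [
    [[0,0,0],[-0.0345,-0.0109,-0.1014],0.34],
    [[0,0,0],[-0.0345,-0.0109,-0.1014],0.34],
    [[0,0,0],[-0.0345,-0.0109,-0.1014],0.34],
    [[0,0,0],[-0.0345,-0.0109,-0.1014],0.34],
    [[0,0,0],[-0.0345,-0.0109,-0.1014],0.34],
    [[0,0,0],[-0.0345,-0.0109,-0.1014],0.34]
  ]
}}

```text
t: 2.0
tcp_pos: [0.2509, 0.5175, 0.4051]
tcp_rot: [0.662, -0.585, 0.397, 0.249]
contact_force: [-0.5, -0.8, -0.4]
opening: 0.0502
```

{"fn": "carry_out", "kwargs": {
  "targets": [
    [[15,-24,-19],[0,0,0],0.34],
    [[15,-24,-19],[0,0,0],0.34],
    [[15,-24,-19],[0,0,0],0.34],
    [[15,-24,-19],[0,0,0],0.34],
    [[15,-24,-19],[0,0,0],0.34],
    [[15,-24,-19],[0,0,0],0.34],
    [[15,-24,-19],[0,0,0],0.34],
    [[15,-24,-19],[0,0,0],0.34],
    [[15,-24,-19],[0,0,0],0.34]
  ]
}}

```text
t: 2.75
tcp_pos: [0.4587, 0.2898, 0.4183]
tcp_rot: [0.662, -0.584, 0.398, 0.25]
contact_force: [-0.3, 1.1, -0.4]
opening: 0.03
```

```bash
python3 - <<'E'
from mv import *
p,r,s=cur(); print(s['t'],p,s['qpos'],s['contact_force'],s['opening'])
rt=Rt(YAW,1); print(delta(hook([GX,.009,.085]),rt))
a=save('side','s3.png',(190,70,310,200),6); b=save('top','t3.png',(140,130,260,250),6)
g=grasp(p,r)
off={'side':np.array([.44,.835]),'top':np.array([-.74,.41])}
hp=R.from_euler('z',YAW).inv().apply(g-SEAT);print('grasp in hook',hp)
E
```

```text
2.75 [0.4587 0.2898 0.4183] [ 0.4428 -0.0042  1.8335 -0.4894  0.8754 -0.656 ] [-0.3013  1.0539 -0.3782] 0.029988062442667586
(array([-0.0002,  0.0005,  0.0004]), array([34.2744,  4.7446, -3.3256]))
grasp in hook [-0.0427  0.0124  0.1158]
```

View pics/s3.png

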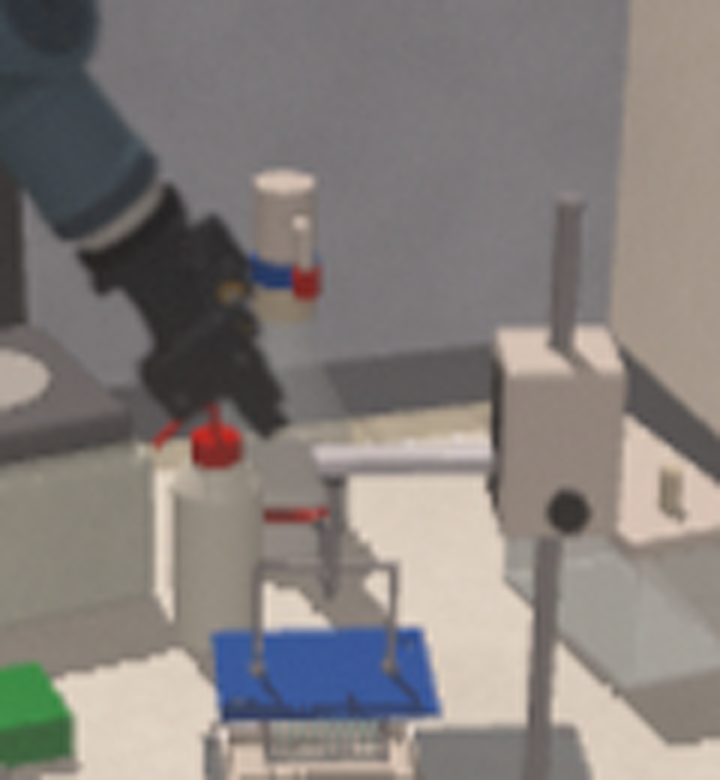

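View pics/t3.png

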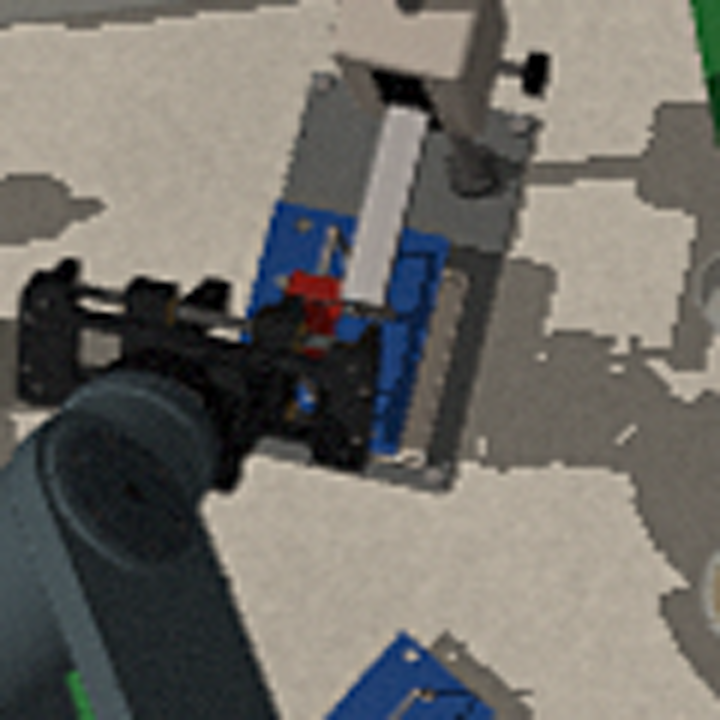

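```bash
cat >> mv.py <<'E'
OFF={'side':np.array([.44,.835]),'top':np.array([-.74,.41])}
def tl(p,r,v): return p+r.apply(np.array(v)/1000)
def pj(cam,P): return proj(cam,P)+OFF[cam]
E
python3 - <<'E'
from mv import *
import cv2
p,r,s=cur()
h=s['opening']*500
for cam,f,o in(('side','s3.png',(190,70)),('top','t3.png',(140,130))):
    im=cv2.imread('pics/'+f)
    for sz in(-1,1):
        for o_ in (h,h+17.5):
            pp=[tl(p,r,(x,y,sz*o_)) for x,y in((135,-9),(166,-9),(166,9),(135,9))]
            q=((pj(cam,np.array(pp))-o+.5)*6-.5).astype(int)
            cv2.polylines(im,[q.reshape(-1,1,2)],True,(0,255,255) if sz<0 else (0,255,0),1)
    hk=[hook(v) for v in((0,0,.0),(-.013,-.047,.092),(0,.013,.042),(-.041,.008,.036),(.008,.008,.036),(-.045,0,0),(.045,0,0),(-.041,-.04+.0135,.046))]
    for q in (pj(cam,np.array(hk))-o+.5)*6-.5: cv2.circle(im,tuple(q.astype(int).tolist()),4,(255,0,255),1)
    cv2.imwrite('pics/o'+f,im)
E
```

```text
(no output)
```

View pics/os3.png

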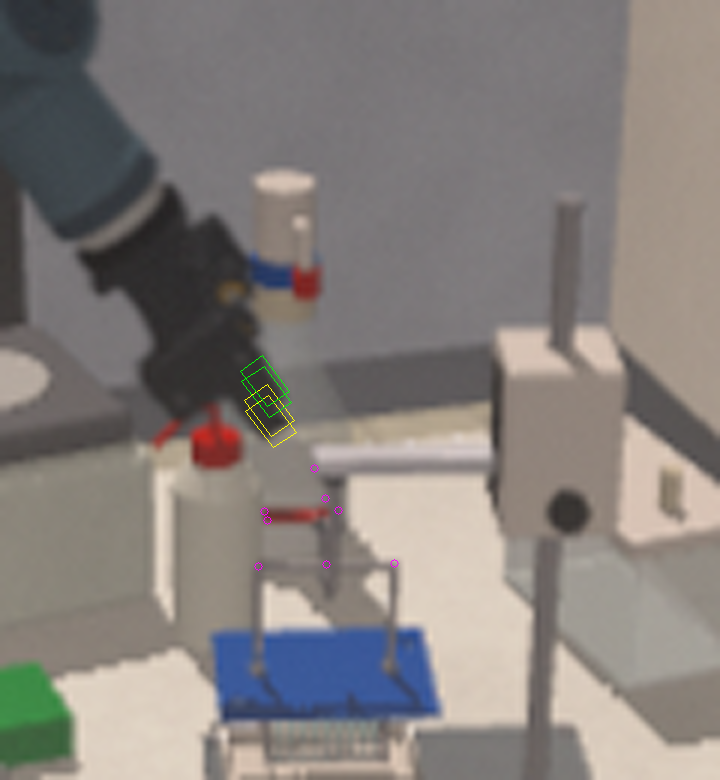

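View pics/ot3.png

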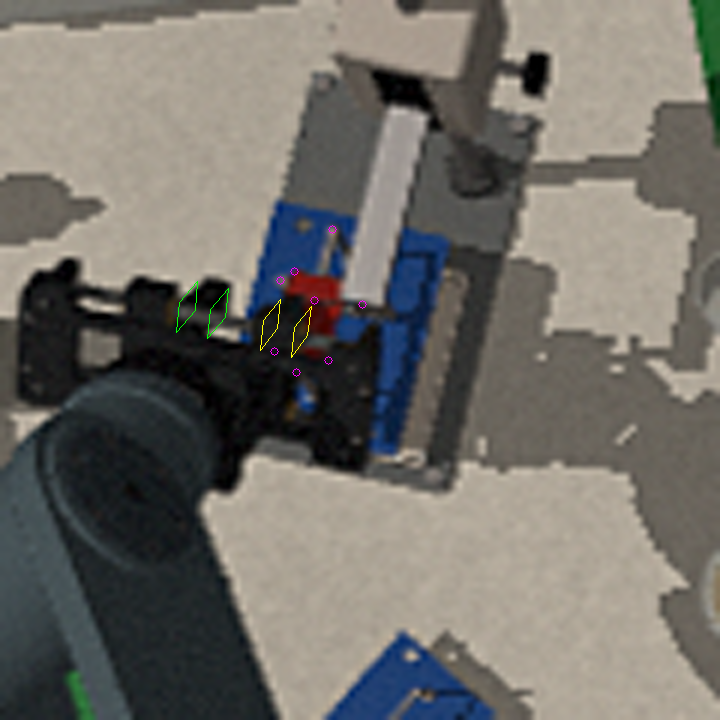

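```bash
python3 - <<'E'
from mv import *
print(delta(hook([GX,.007,.078]),Rt(YAW,1)))
E
```

```text
(array([-0.0044, -0.0029,  0.0012]), array([39.0188, 10.6769, -3.9666]))
```

{"fn": "carry_out", "kwargs": {
  "targets": [
    [[10,2.5,-1.2],[0,0,0],0.34],
    [[10,2.5,-1.2],[0,0,0],0.34],
    [[10,2.5,-1.2],[0,0,0],0.34],
    [[9,2.5,-1.2],[0,0,0],0.34],
    [[0,0,0],[0,0,0],0.34]
  ]
}}

```text
t: 3.27
tcp_pos: [0.4697, 0.2833, 0.3769]
tcp_rot: [0.66, -0.584, 0.4, 0.251]
contact_force: [-0.4, -0.7, -0.7]
opening: 0.0299
```

```bash
cat > ov.py <<'E'
from mv import *
import cv2,sys
def ov(tag,sc=(205,90),tc=(150,140),sz_=75,k=9):
    p,r,s=cur(); h=s['opening']*500
    g=grasp(p,r); print('t',s['t'],'grasp in hook mm',R.from_euler('z',YAW).inv().apply(g-SEAT)*1000,'F',s['contact_force'],'open',s['opening'])
    for cam,o in(('side',sc),('top',tc)):
        f=cam+tag+'.png'
        save(cam,f,(o[0],o[1],o[0]+sz_,o[1]+sz_),k)
        im=cv2.imread('pics/'+f); im0=im.copy()
        for s_ in(-1,1):
            for o_ in (h,h+17.5):
                pp=[tl(p,r,(x,y,s_*o_)) for x,y in((135,-9),(166,-9),(166,9),(135,9))]
                q=((pj(cam,np.array(pp))-o+.5)*k-.5).astype(int)
                cv2.polylines(im,[q.reshape(-1,1,2)],True,(0,255,255) if s_<0 else (0,255,0),1)
        cv2.imwrite('pics/o'+f,np.hstack([im0,im]) if sz_*k*2<=800 else im)
if __name__=='__main__': ov(sys.argv[1])
E
python3 ov.py A
```

```text
t 3.2667 grasp in hook mm [-31.1073   8.3251  74.0182] F [-0.3655 -0.7271 -0.7028] open 0.02993457236188544
```

View pics/sideA.png

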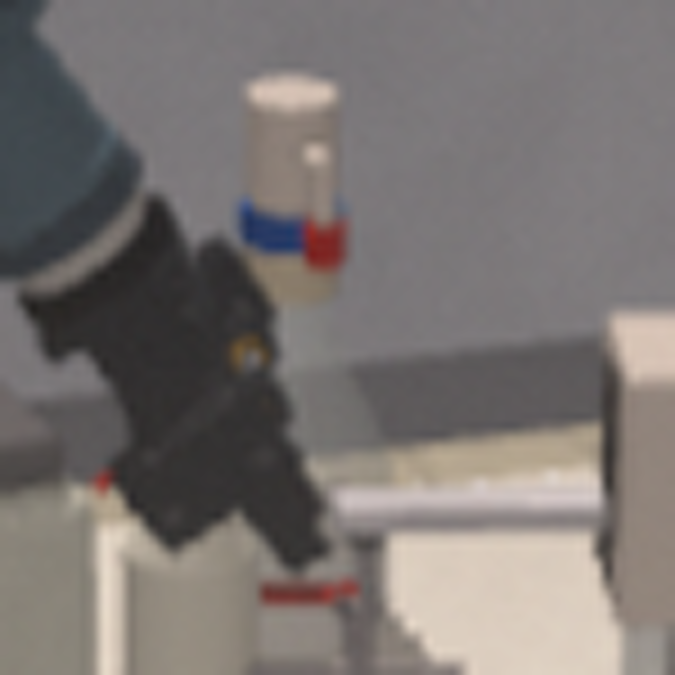

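View pics/osideA.png

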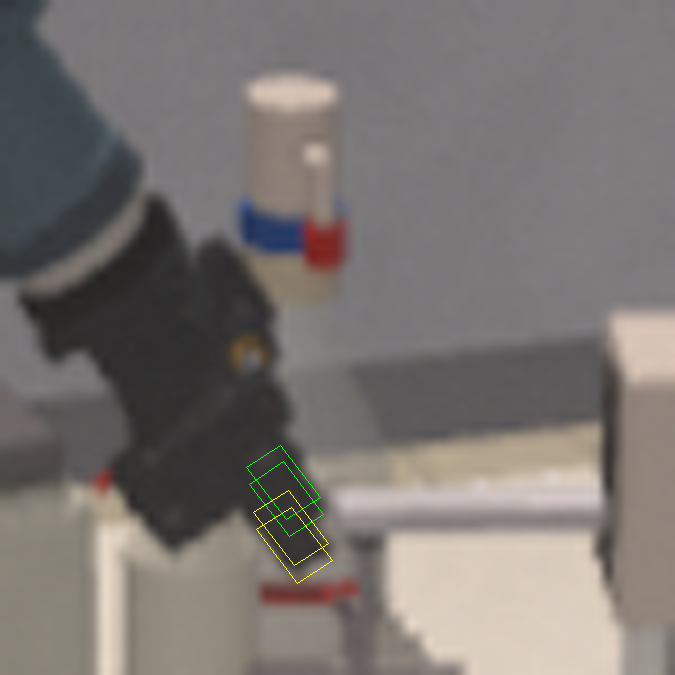

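View pics/topA.png

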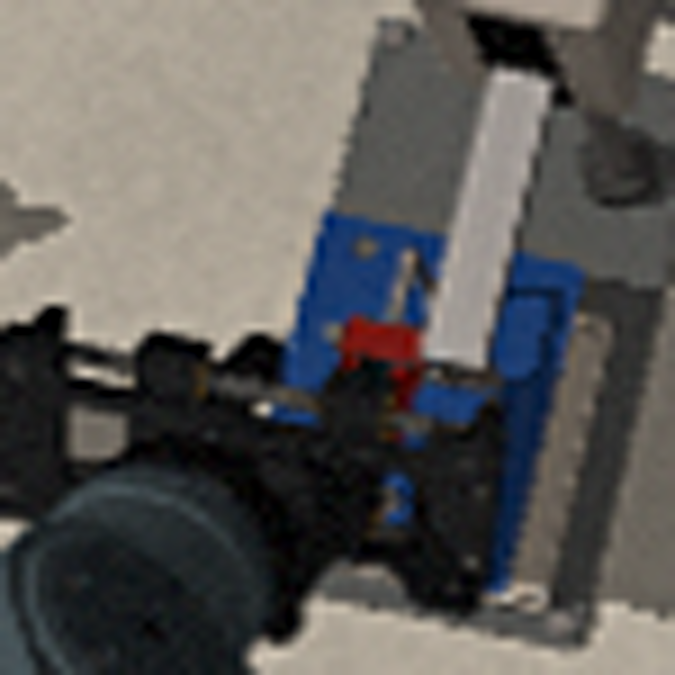

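View pics/otopA.png

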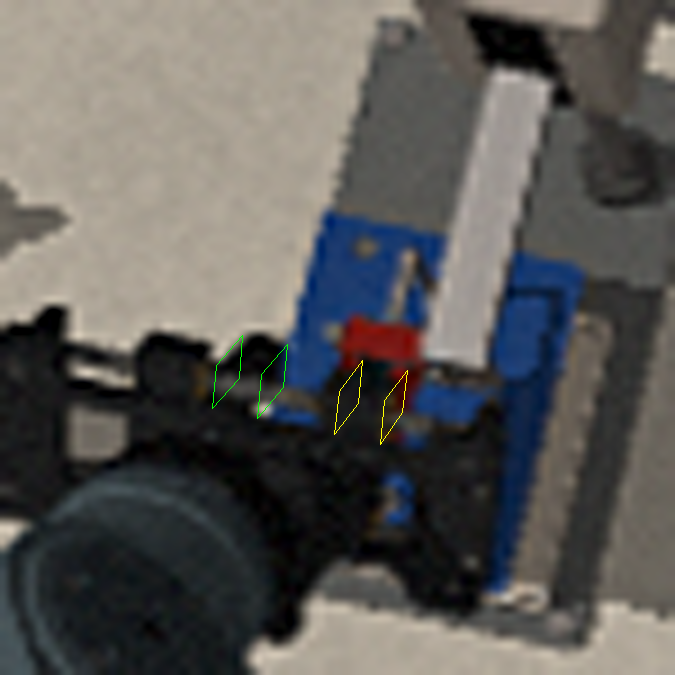

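```bash
cat > fit3.py <<'E'
from fit import *
np.set_printoptions(precision=4,suppress=True)
def go(off,zf=None):
    def adj(o): return [((c,np.array(u)-off[c]),P) for (c,u),P in o]
    for n,o,x0 in(('rack',O+H[1:2],[.58,.25,.18,-.24]),('dry',D,[.53,-.25,.08,-.2])):
        x,r=fit(adj(o),x0); print(n,x,'rms',np.sqrt((r**2).mean()))
for t in((-2.3,.2),(-1.5,.3),(-.74,.41)):
  for s in((-.1,-.37),(.2,.2),(.44,.83)):
    print(t,s); go({'side':np.array(s),'top':np.array(t)})
E
python3 fit3.py
```

```text
(-2.3, 0.2) (-0.1, -0.37)
rack [ 0.5793  0.2423  0.1793 -0.2385] rms 0.3212180440619916
dry [ 0.5293 -0.2548  0.0789 -0.1943] rms 0.491577623202509
(-2.3, 0.2) (0.2, 0.2)
rack [ 0.5784  0.2419  0.1824 -0.2385] rms 0.32785851407937555
dry [ 0.5287 -0.2543  0.081  -0.1942] rms 0.47128660875632006
(-2.3, 0.2) (0.44, 0.83)
rack [ 0.5774  0.2414  0.1857 -0.2386] rms 0.3460437180914842
dry [ 0.5281 -0.2538  0.0833 -0.1941] rms 0.4610321153368856
(-1.5, 0.3) (-0.1, -0.37)Traceback (most recent call last):
  File "fit3.py", line 9, in <module>
    print(t,s); go({'side':np.array(s),'top':np.array(t)})
                ~~^^^^^^^^^^^^^^^^^^^^^^^^^^^^^^^^^^^^^^^^
  File "fit3.py", line 6, in go
    x,r=fit(adj(o),x0); print(n,x,'rms',np.sqrt((r**2).mean()))
        ~~~^^^^^^^^^^^
  File "fit.py", line 20, in fit
    r=least_squares(lambda v:res(v,O).ravel(),x0,loss='soft_l1'); return r.x,res(r.x,O)
    return func(*args, **kwargs)
    result = trf(vector_fun.fun, vector_fun.jac, x0, f0, J0, lb, ub, ftol, xtol,
                 gtol, max_nfev, x_scale, loss_function, tr_solver,
                 t
[... 1091 characters left out ...]
^^^^^^
    return np.atleast_1d(self.fun(x))
                         ~~~~~~~~^^^
    return self.f(x, *self.args, **self.kwargs)
           ~~~~~~^^^^^^^^^^^^^^^^^^^^^^^^^^^^^^
  File "fit.py", line 20, in <lambda>
    r=least_squares(lambda v:res(v,O).ravel(),x0,loss='soft_l1'); return r.x,res(r.x,O)
                             ~~~^^^^^
  File "fit.py", line 18, in res
    P=pts(v,O); return np.array([proj(o[0][0],p)[0]-o[0][1] for o,p in zip(O,P)])
                                 ~~~~^^^^^^^^^^^
  File "h.py", line 15, in proj
    c=arm.get_calibration(cam); q=rot(c['orientation']).inv().apply(np.atleast_2d(p)-np.array(c['origin']))
ValueError: time passes only in moves, steps and waits
```

```bash
sed -i 's/^SEAT=.*/SEAT=np.array([.5789,.2421,.1808]); YAW=-.2385; LEAN=np.radians(35); GX=-.027/; s/^DRY=.*/DRY=np.array([.529,-.2545,.08]); DYAW=-.1943/; s/^OFF=.*/OFF={"side":np.array([0,-.1]),"top":np.array([-2.3,.2])}/' mv.py
python3 - <<'E'
s=open('h.py').read()
s=s.replace("def ray(","import json\n_C={k:arm.get_calibration(k) for k in('side','top')}\ndef ray(").replace("c=arm.get_calibration(cam)","c=_C[cam]")
open('h.py','w').write(s)
E
python3 - <<'E'
from mv import *
p,r,s=cur(); print(s['t'],R.from_euler('z',YAW).inv().apply(grasp(p,r)-SEAT)*1000)
print(delta(hook([GX,.007,.060]),Rt(YAW,1)))
E
```

```text
3.3667 [-31.392   14.5953  77.8298]
(array([ 0.0017, -0.0001, -0.0017]), array([17.1243,  6.8805, -7.6123]))
```

{"fn": "carry_out", "kwargs": {
  "targets": [
    [[4.5,0.6,-3.8],[0,0,0],0.34],
    [[4.5,0.6,-3.8],[0,0,0],0.34],
    [[0,0,0],[0,0,0],0.34]
  ]
}}

```text
t: 3.62
tcp_pos: [0.4726, 0.2742, 0.3715]
tcp_rot: [0.661, -0.584, 0.399, 0.25]
contact_force: [-0.2, 0.4, 0.4]
opening: 0.03
```

```bash
python3 - <<'E'
from ov import *
ov('B',(220,120),(165,155),45,15)
E
```

```text
t 3.6167 grasp in hook mm [-26.6224   6.0674  70.2394] F [-0.2175  0.3694  0.3796] open 0.0300291623635968
```

View pics/osideB.png

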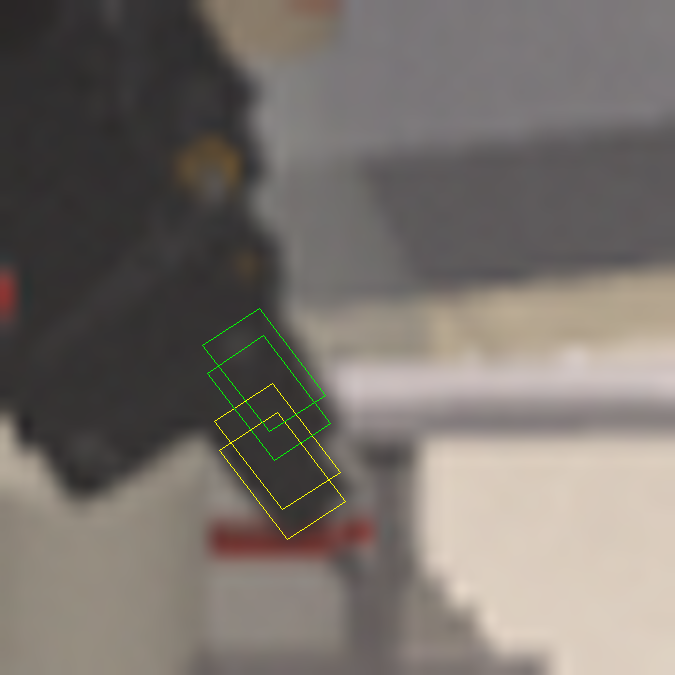

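View pics/otopB.png

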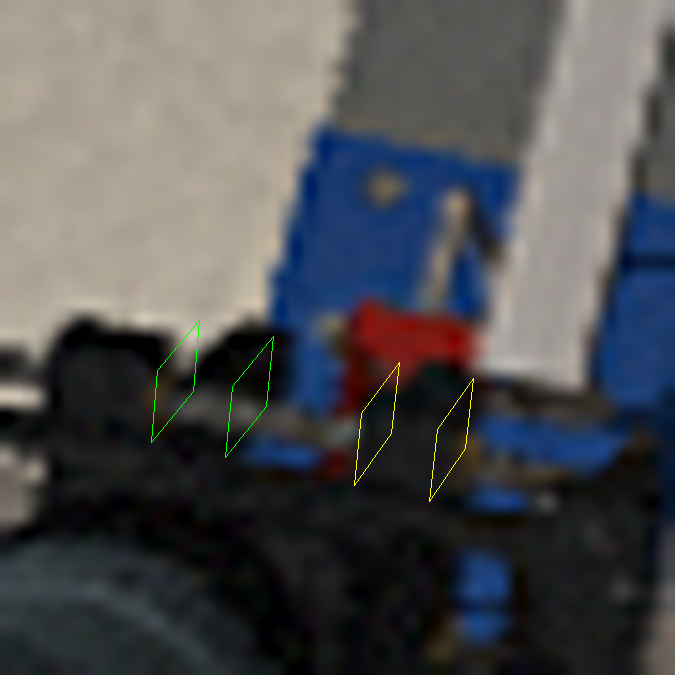

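{"fn": "carry_out", "kwargs": {
  "targets": [
    [[5.7,4.0,0],[0,0,0],0.34],
    [[5.7,4.0,0],[0,0,0],0.34],
    [[5.7,4.0,0],[0,0,0],0.34],
    [[5.7,4.0,0],[0,0,0],0.34],
    [[5.7,4.0,0],[0,0,0],0.34],
    [[0,0,0],[0,0,0],0.34]
  ]
}}

```text
t: 4.22
tcp_pos: [0.4728, 0.2751, 0.3366]
tcp_rot: [0.662, -0.584, 0.398, 0.25]
contact_force: [3.4, 3.9, 0.6]
opening: 0.0299
```

```bash
python3 - <<'E'
from ov import *
ov('C',(220,120),(165,155),60,12)
E
```

```text
t 4.2167 grasp in hook mm [-26.5632   7.2722  35.3486] F [3.4272 3.8866 0.6187] open 0.029905620347363365
```

View pics/osideC.png

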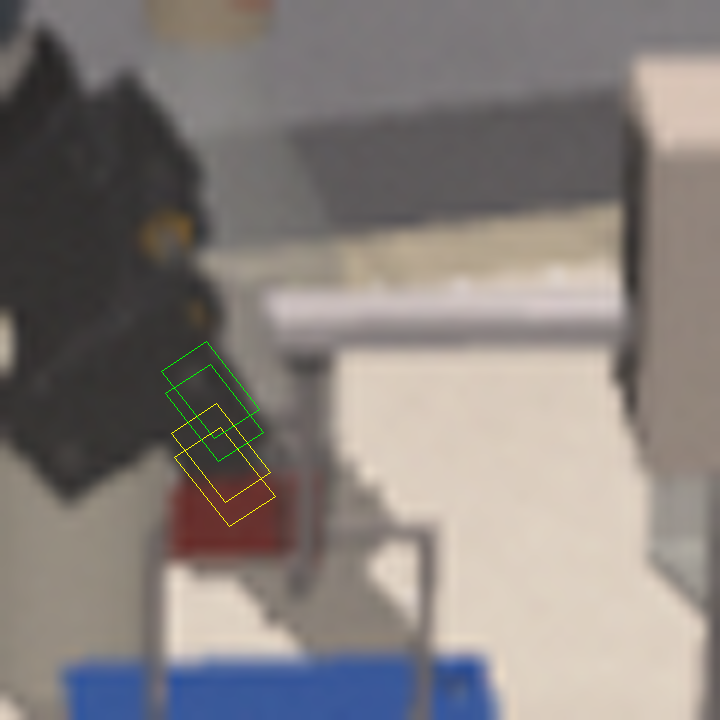

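View pics/otopC.png

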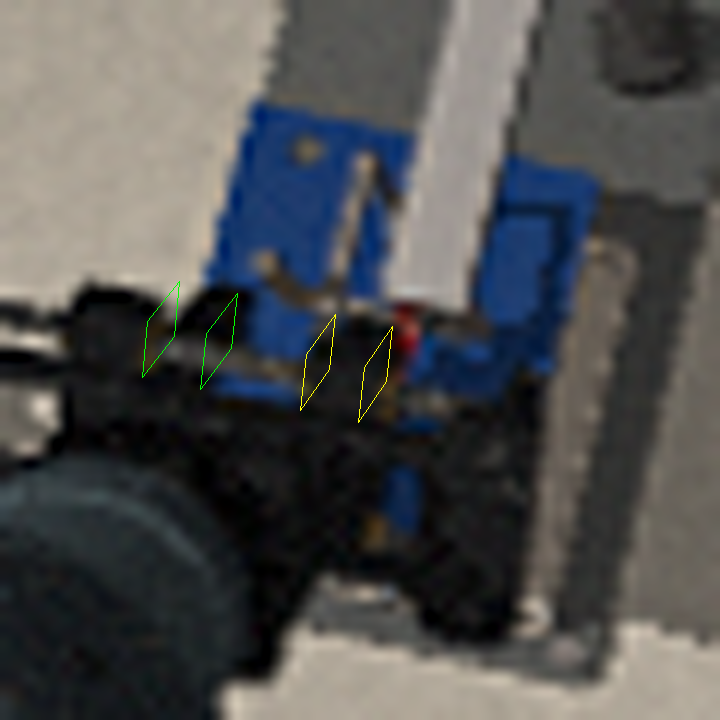

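```bash
python3 - <<'E'
from ov import *
a=save('top','z1.png',(178,160,208,195),20)
E
```

```text
(no output)
```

View pics/z1.png

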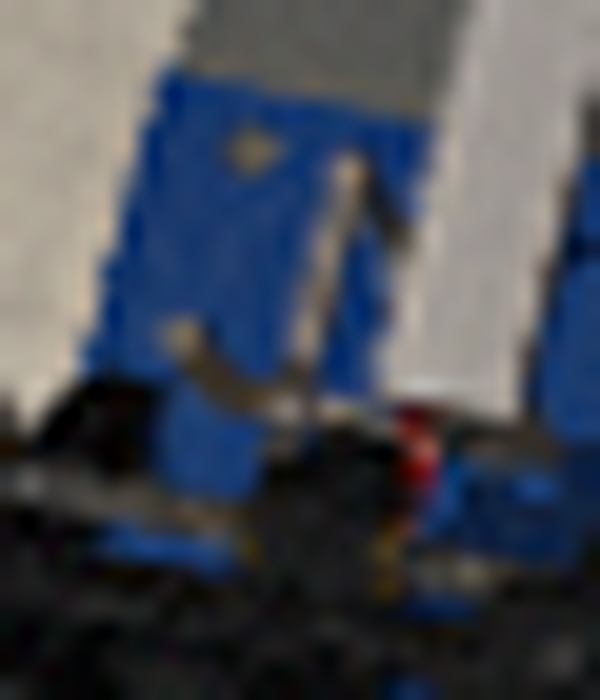

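{"fn": "carry_out", "kwargs": {
  "targets": [
    [[0,0,-2.5],[0,0,0],0.34],
    [[4.1,2.9,0],[0,0,0],0.34],
    [[4.1,2.9,0],[0,0,0],0.34],
    [[4.1,2.9,0],[0,0,0],0.34],
    [[0,0,0],[0,0,0],0.34]
  ]
}}

```text
t: 4.78
tcp_pos: [0.4718, 0.2723, 0.321]
tcp_rot: [0.661, -0.584, 0.399, 0.25]
contact_force: [2.0, 3.3, 0.9]
opening: 0.0301
```

```bash
python3 - <<'E'
from ov import *
ov('D',(220,120),(165,155),60,12)
a=save('top','z2.png',(178,160,208,195),20)
E
```

```text
t 4.7833 grasp in hook mm [-27.0719   3.9151  19.6533] F [2.0394 3.2679 0.8737] open 0.030060144436660517
```

View pics/z2.png

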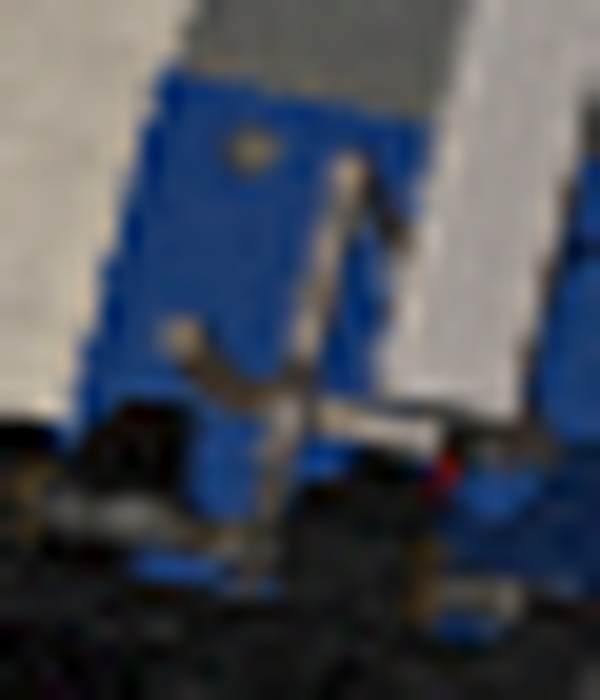

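View pics/sideD.png

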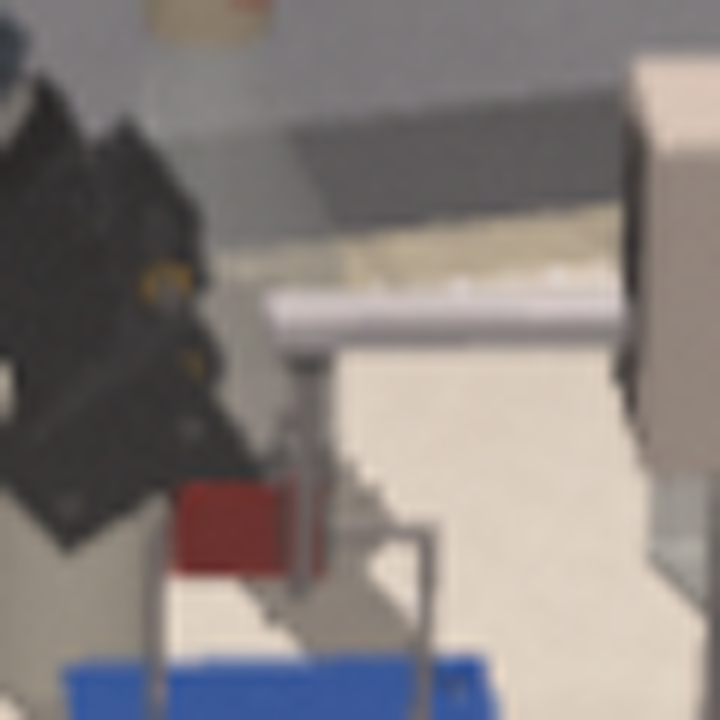

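{"fn": "carry_out", "kwargs": {
  "targets": [
    [[4.9,3.4,0],[0,0,0],0.34],
    [[4.9,3.4,0],[0,0,0],0.34],
    [[4.6,3.2,0],[0,0,0],0.34],
    [[0,0,0],[0,0,0],0.34]
  ]
}}

```text
t: 5.27
tcp_pos: [0.4719, 0.2722, 0.3034]
tcp_rot: [0.661, -0.584, 0.399, 0.25]
contact_force: [2.1, 3.3, -1.5]
opening: 0.03
```

```bash
python3 - <<'E'
from ov import *
ov('E',(220,120),(165,155),60,12)
a=save('top','z3.png',(178,160,208,195),20)
E
```

```text
t 5.2667 grasp in hook mm [-26.9454   3.8274   2.0619] F [ 2.0695  3.3265 -1.4654] open 0.03003520231344601
```

View pics/z3.png

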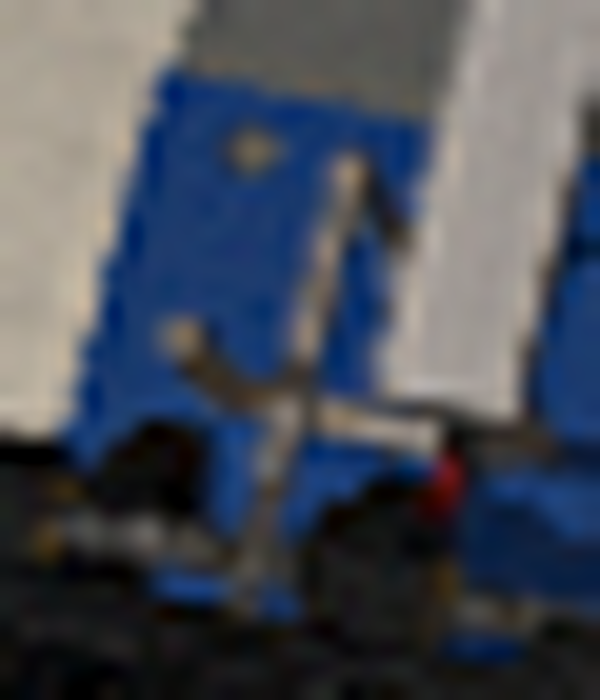

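View pics/osideE.png

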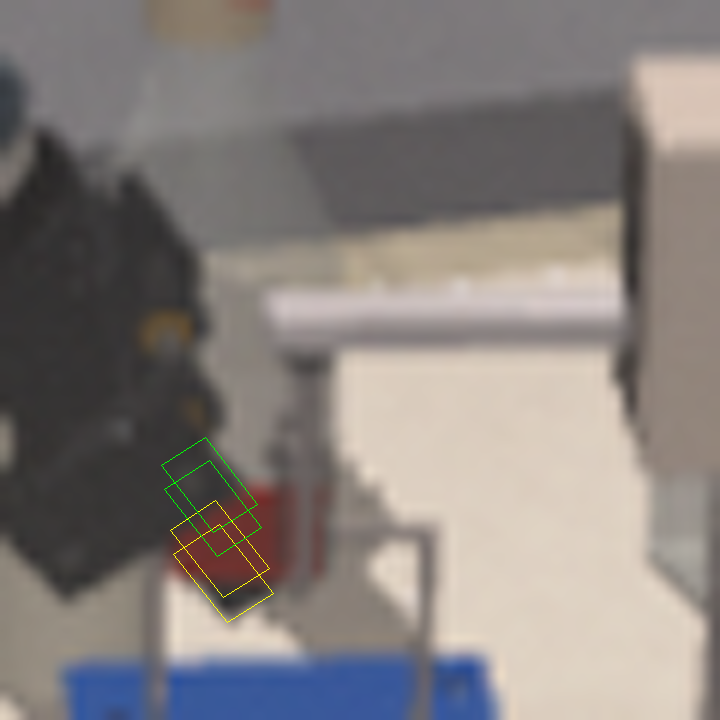

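{"fn": "carry_out", "kwargs": {
  "targets": [
    [[0,0,0],[0,0,0],0.28],
    [[0,0,0],[0,0,0],0.23],
    [[0,0,0],[0,0,0],0.19],
    [[0,0,0],[0,0,0],0.19]
  ]
}}

```text
t: 5.75
tcp_pos: [0.4721, 0.2724, 0.3051]
tcp_rot: [0.662, -0.584, 0.399, 0.25]
contact_force: [-1.1, 3.9, 0.3]
opening: 0.0169
```

```bash
python3 - <<'E'
from ov import *
ov('F',(220,120),(165,155),60,12)
a=save('top','z4.png',(178,160,208,195),20)
E
```

```text
t 5.75 grasp in hook mm [-26.5961   4.2999   3.8666] F [-1.0969  3.9431  0.3066] open 0.016891864325246794
```

View pics/z4.png

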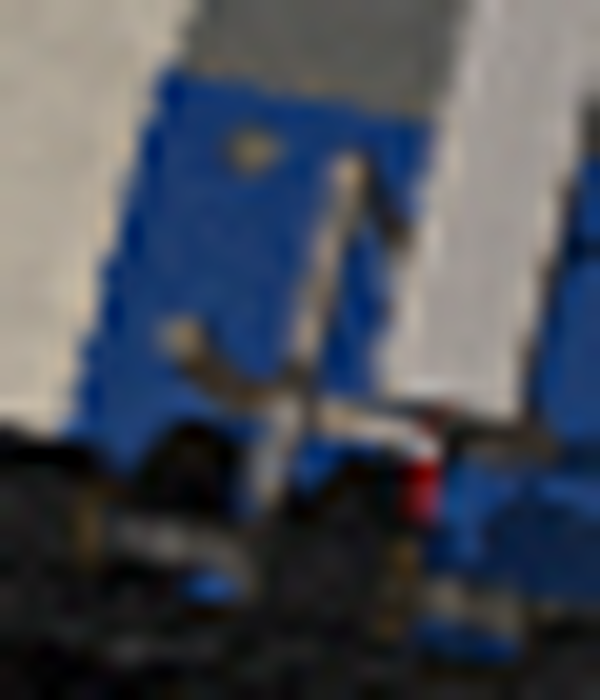

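{"fn": "carry_out", "kwargs": {
  "targets": [
    [[0,0,0],[0,0,0],0.15],
    [[0,0,0],[0,0,0],0.12],
    [[0,0,0],[0,0,0],0.11],
    [[0,0,0],[0,0,0],0.11]
  ]
}}

```text
t: 6.23
tcp_pos: [0.4724, 0.2723, 0.3051]
tcp_rot: [0.662, -0.584, 0.398, 0.25]
contact_force: [0.6, 2.1, 1.7]
opening: 0.0099
```

```bash
python3 - <<'E'
from ov import *
ov('G',(220,120),(165,155),60,12)
a=save('top','z5.png',(178,160,208,195),20)
E
```

```text
t 6.2333 grasp in hook mm [-26.2501   4.3027   3.9059] F [0.6263 2.0564 1.68  ] open 0.009924852053451358
```

View pics/z5.png

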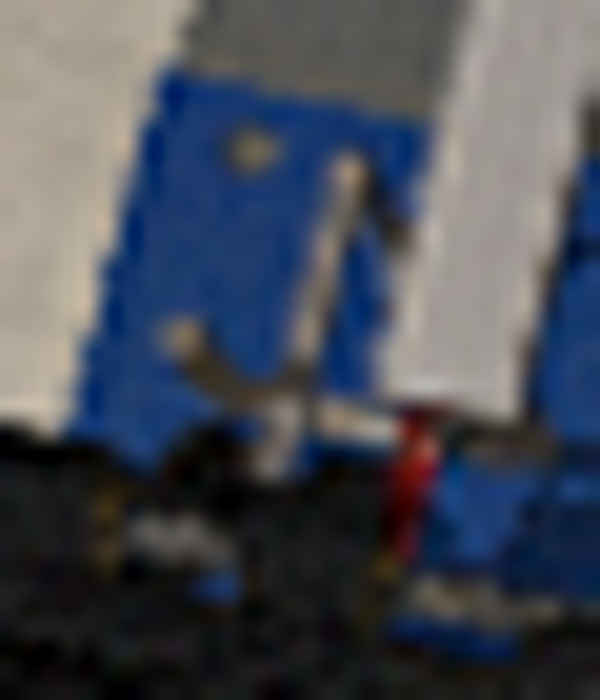

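View pics/sideG.png

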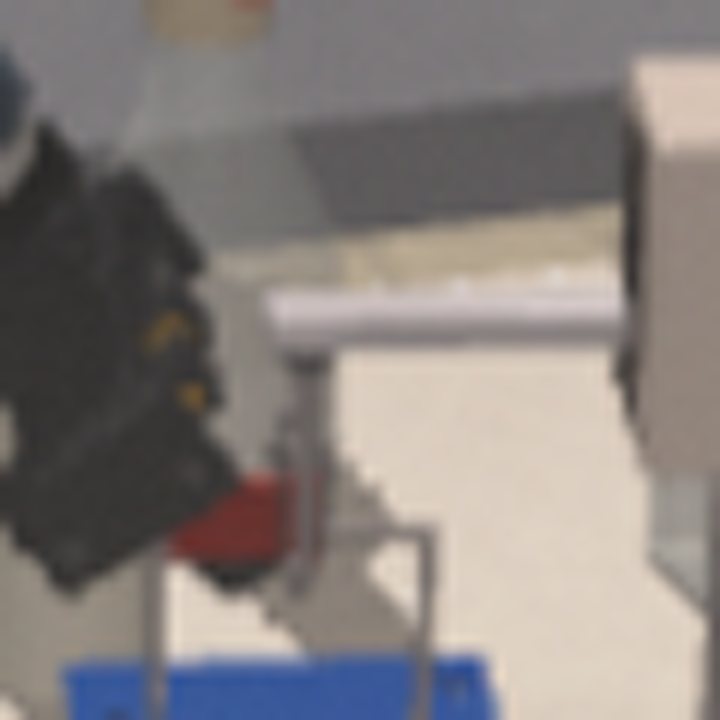

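{"fn": "carry_out", "kwargs": {
  "targets": [
    [[2.0,1.4,0],[0,0,0],0.11],
    [[2.0,1.4,0],[0,0,0],0.11],
    [[0,0,0],[0,0,0],0.05],
    [[0,0,0],[0,0,0],0.0],
    [[0,0,0],[0,0,0],0.0],
    [[0,0,0],[0,0,0],0.0]
  ]
}}

```text
t: 6.88
tcp_pos: [0.472, 0.2724, 0.2996]
tcp_rot: [0.661, -0.584, 0.399, 0.25]
contact_force: [0.8, 3.1, -0.8]
opening: 0.0033
```

```bash
python3 - <<'E'
from ov import *
ov('I',(220,120),(165,155),60,12)
a=save('top','z6.png',(178,160,208,195),20)
E
```

```text
t 6.8833 grasp in hook mm [-26.766    4.1683  -1.6986] F [ 0.7768  3.1424 -0.7766] open 0.0032930893787665207
```

View pics/z6.png

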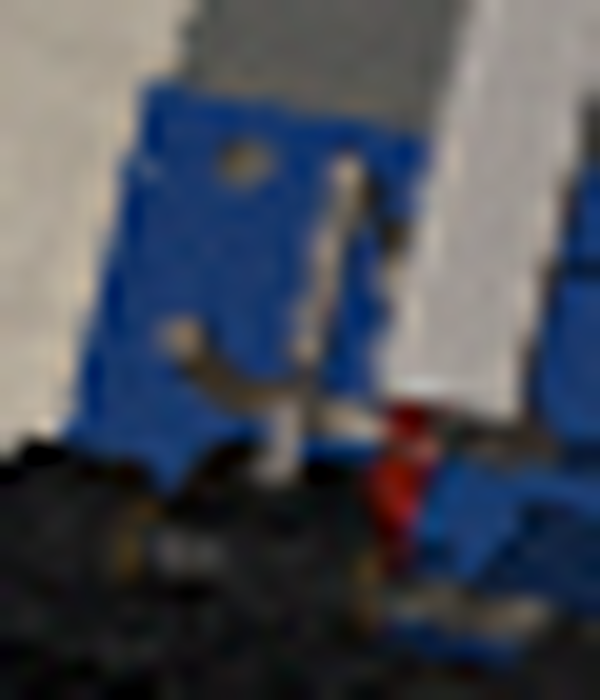

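View pics/sideI.png

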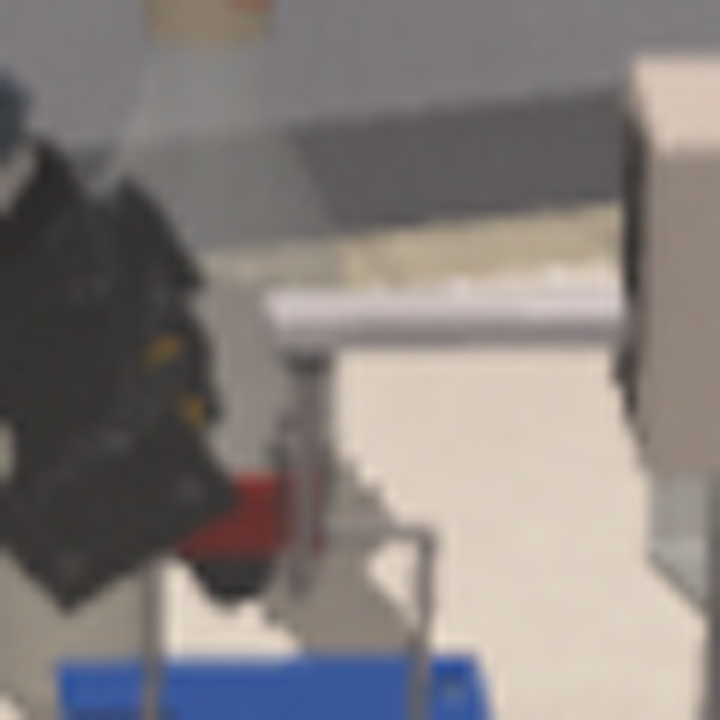

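{"fn": "carry_out", "kwargs": {
  "targets": [
    [[0,0,0],[0,0,0],0.0],
    [[0,0,0],[0,0,0],0.0]
  ]
}}

```text
t: 7.2
tcp_pos: [0.472, 0.2724, 0.2997]
tcp_rot: [0.661, -0.584, 0.399, 0.25]
contact_force: [0.3, 2.8, -0.9]
opening: 0.0031
```

```bash
python3 - <<'E'
from ov import *
ov('J',(220,120),(165,155),60,12)
a=save('top','z7.png',(170,155,215,210),13)
a=save('side','z8.png',(215,150,275,205),13)
E
```

```text
t 7.2 grasp in hook mm [-26.7518   4.1947  -1.6071] F [ 0.3061  2.772  -0.896 ] open 0.003113311428884374
```

View pics/z7.png

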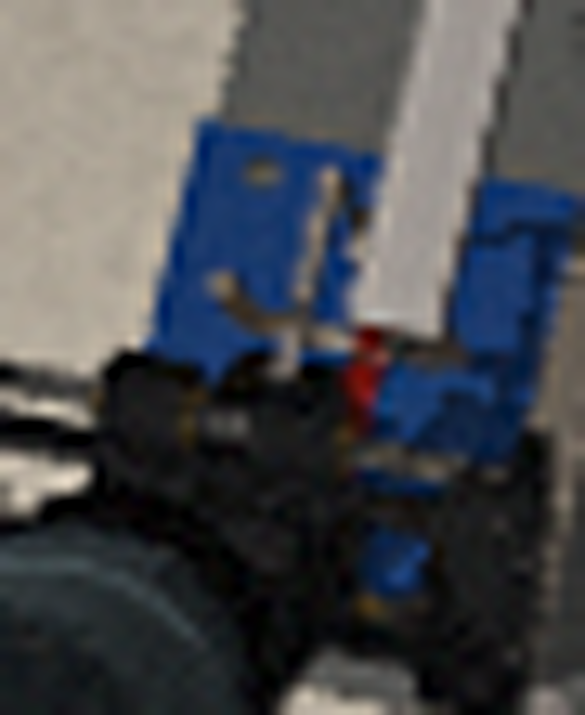

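View pics/z8.png

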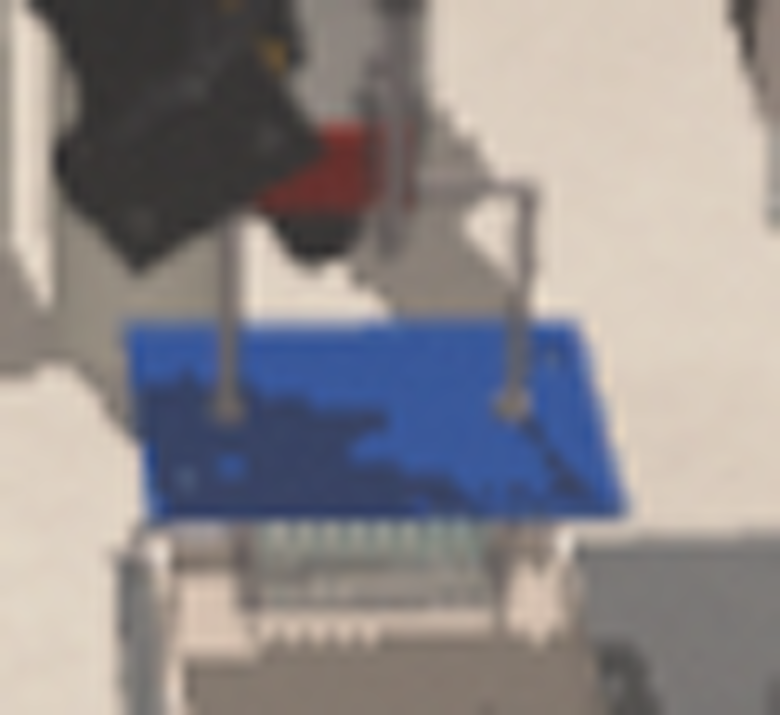

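{"fn": "carry_out", "kwargs": {
  "targets": [
    [[-1.6,-1.1,0],[0,0,0],0.0],
    [[-2.5,-1.7,0],[0,0,0],0.0],
    [[-2.5,-1.7,0],[0,0,0],0.0],
    [[-2.5,-1.7,0],[0,0,0],0.0],
    [[0,0,0],[0,0,0],0.0]
  ]
}}

```text
t: 7.82
tcp_pos: [0.4721, 0.2726, 0.3116]
tcp_rot: [0.662, -0.584, 0.398, 0.25]
contact_force: [-0.9, 3.8, -3.6]
opening: 0.0029
```

```bash
python3 - <<'E'
from ov import *
ov('K',(220,120),(165,155),60,12)
a=save('top','z9.png',(170,155,215,210),13)
a=save('side','z10.png',(215,150,275,205),13)
E
```

```text
t 7.8167 grasp in hook mm [-26.6309   4.4967  10.4376] F [-0.8884  3.8351 -3.5961] open 0.0029199161818551952
```

View pics/z9.png

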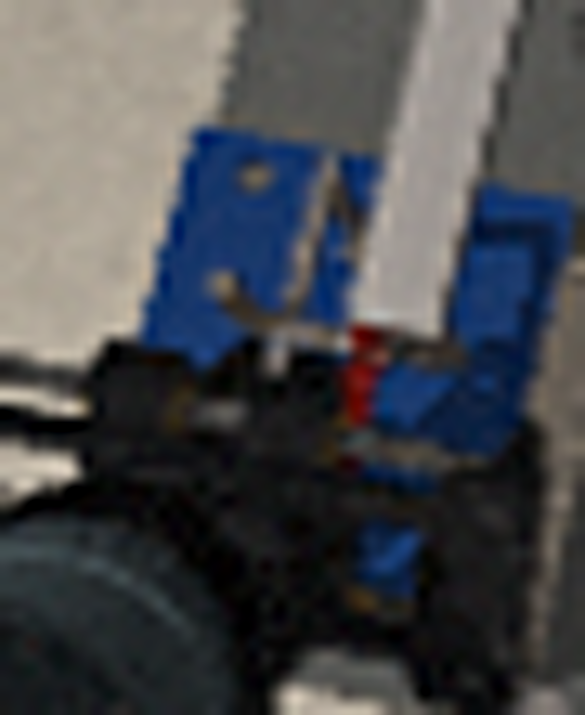

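View pics/z10.png

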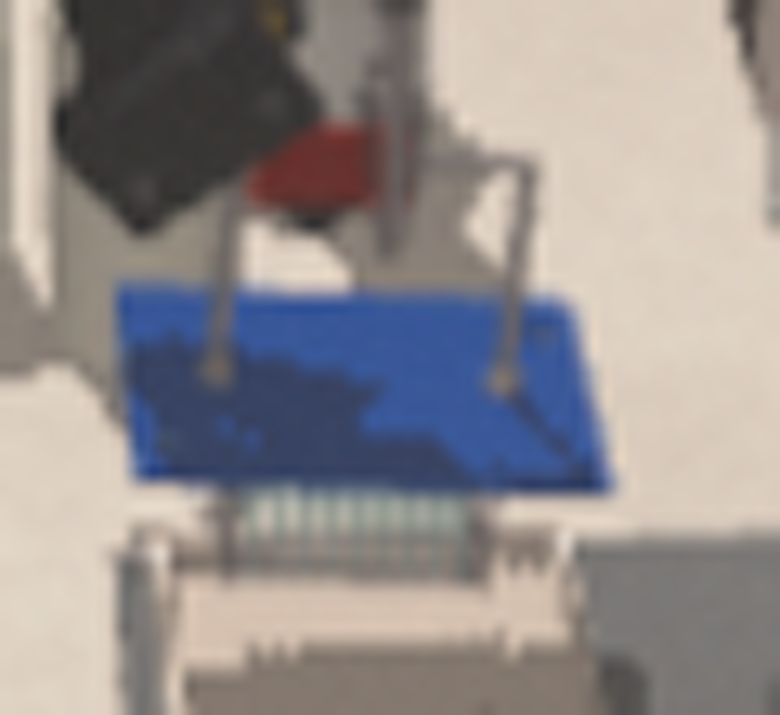

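{"fn": "carry_out", "kwargs": {
  "targets": [
    [[-4.5,-3.16,0],[0,0,0],0.0],
    [[-4.5,-3.16,0],[0,0,0],0.0],
    [[-4.5,-3.16,0],[0,0,0],0.0],
    [[-4.5,-3.16,0],[0,0,0],0.0],
    [[0,0,0],[0,0,0],0.0]
  ]
}}

```text
t: 8.43
tcp_pos: [0.4727, 0.2727, 0.3351]
tcp_rot: [0.662, -0.584, 0.398, 0.249]
contact_force: [-1.0, 1.0, -0.1]
opening: 0.0031
```

{"fn": "carry_out", "kwargs": {
  "targets": [
    [[-4.5,-3.16,0],[0,0,0],0.0],
    [[-4.5,-3.16,0],[0,0,0],0.0],
    [[-4.5,-3.16,0],[0,0,0],0.0],
    [[-4.5,-3.16,0],[0,0,0],0.0],
    [[0,0,0],[0,0,0],0.0]
  ]
}}

```text
t: 8.85
tcp_pos: [0.4725, 0.2725, 0.3568]
tcp_rot: [0.662, -0.584, 0.398, 0.249]
contact_force: [-0.8, 1.1, -0.7]
opening: 0.0033
```

```bash
python3 - <<'E'
from ov import *
ov('L',(220,110),(165,150),60,12)
a=save('top','z11.png',(165,145,215,200),14)
a=save('side','z12.png',(215,125,275,195),12)
E
```

```text
t 8.85 grasp in hook mm [-25.9924   4.5512  55.7026] F [-0.77    1.1397 -0.7176] open 0.0032614801795247707
```

View pics/z11.png

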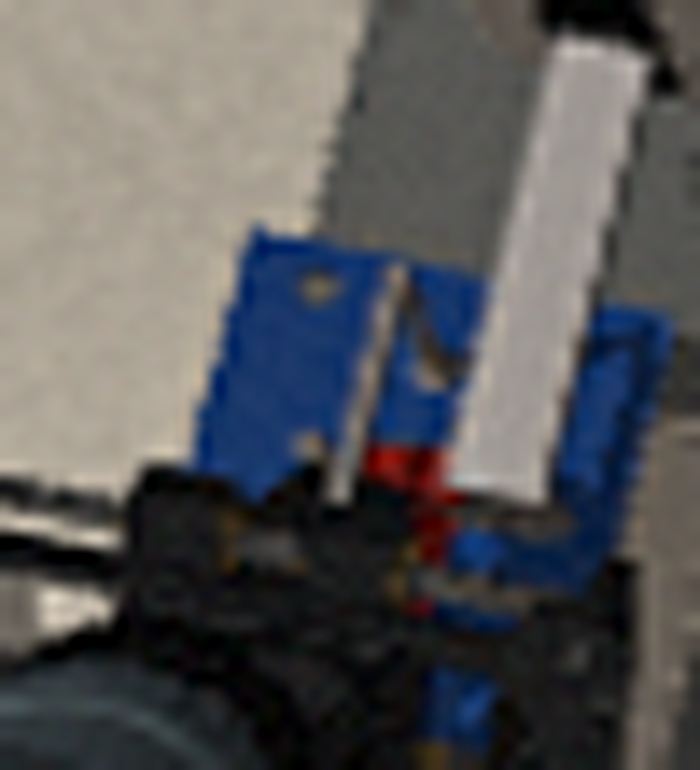

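View pics/z12.png

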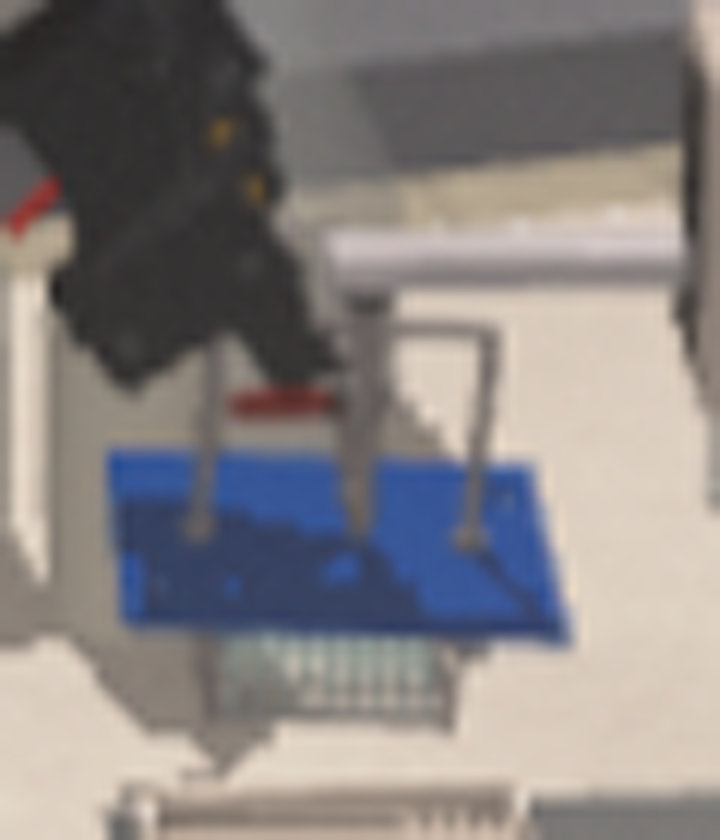

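{"fn": "carry_out", "kwargs": {
  "targets": [
    [[0,0,4],[0,0,0],0.0],
    [[0,0,8],[0,0,0],0.0],
    [[0,0,8],[0,0,0],0.0],
    [[0,0,8],[0,0,0],0.0],
    [[0,0,8],[0,0,0],0.0],
    [[0,0,4],[0,0,0],0.0],
    [[0,0,0],[0,0,0],0.0]
  ]
}}

```text
t: 9.63
tcp_pos: [0.4815, 0.3124, 0.3544]
tcp_rot: [0.661, -0.584, 0.399, 0.25]
contact_force: [1.0, 0.2, -2.4]
opening: 0.0033
```

```bash
python3 - <<'E'
from ov import *
ov('M',(220,110),(165,150),60,12)
a=save('top','z13.png',(155,145,215,200),13)
a=save('side','z14.png',(215,125,275,195),12)
E
```

```text
t 9.6333 grasp in hook mm [-26.9899  45.3846  53.1672] F [ 0.9853  0.2357 -2.4145] open 0.003349400391157565
```

View pics/z13.png

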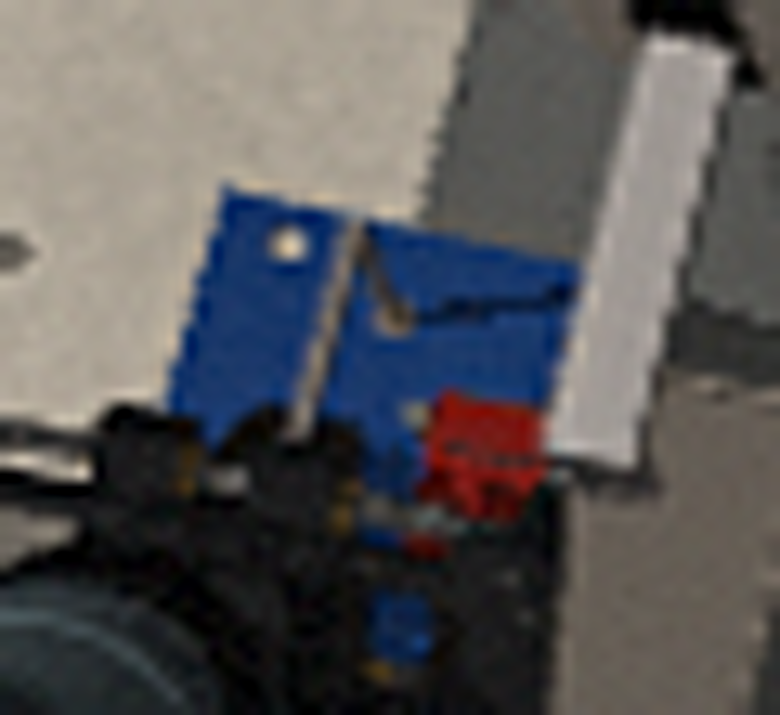

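View pics/z14.png

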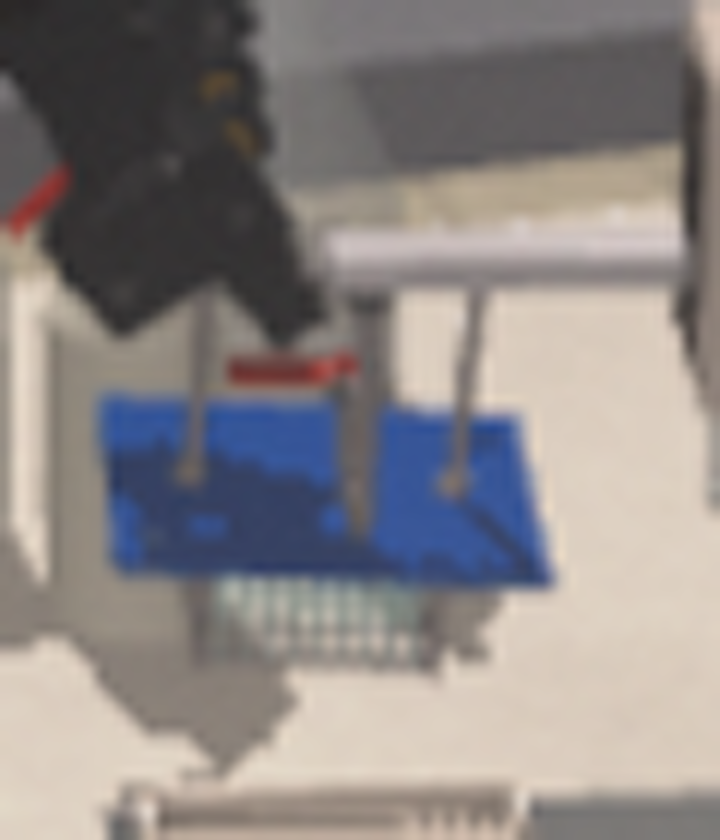

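{"fn": "carry_out", "kwargs": {
  "targets": [
    [[0,0,6],[0,0,0],0.0],
    [[0,0,9],[0,0,0],0.0],
    [[0,0,9],[0,0,0],0.0],
    [[0,0,9],[0,0,0],0.0],
    [[0,0,9],[0,0,0],0.0],
    [[0,0,4],[0,0,0],0.0],
    [[0,0,0],[0,0,0],0.0]
  ]
}}

```text
t: 10.42
tcp_pos: [0.4925, 0.3572, 0.3549]
tcp_rot: [0.662, -0.584, 0.398, 0.25]
contact_force: [-0.2, -0.2, -3.4]
opening: 0.0035
```

{"fn": "carry_out", "kwargs": {
  "targets": [
    [[-4,-3,0],[0,0,0],0.0],
    [[-8,-6,0],[0,0,0],0.0],
    [[-8,-6,0],[0,0,0],0.0],
    [[-8,-6,0],[0,0,0],0.0],
    [[-8,-6,0],[0,0,0],0.0],
    [[-8,-6,0],[0,0,0],0.0],
    [[-8,-6,0],[0,0,0],0.0],
    [[-8,-5,0],[0,0,0],0.0],
    [[-4,-2,0],[0,0,0],0.0],
    [[0,0,0],[0,0,0],0.0]
  ]
}}

```text
t: 11.25
tcp_pos: [0.4935, 0.3559, 0.4356]
tcp_rot: [0.662, -0.584, 0.398, 0.249]
contact_force: [-0.1, 0.2, -2.5]
opening: 0.0034
```

```bash
python3 - <<'E'
from mv import *
p,r,s=cur(); print(s['t'],p,s['contact_force'],s['opening'],s['qpos'])
a=save('top','z15.png',(130,130,230,220),8)
a=save('side','z16.png',(190,90,310,210),6)
E
```

```text
11.25 [0.4935 0.3559 0.4356] [-0.1318  0.1693 -2.4523] 0.0034319005391984484 [ 0.5259  0.1379  1.6468 -0.5089  0.9513 -0.5922]
```

View pics/z15.png

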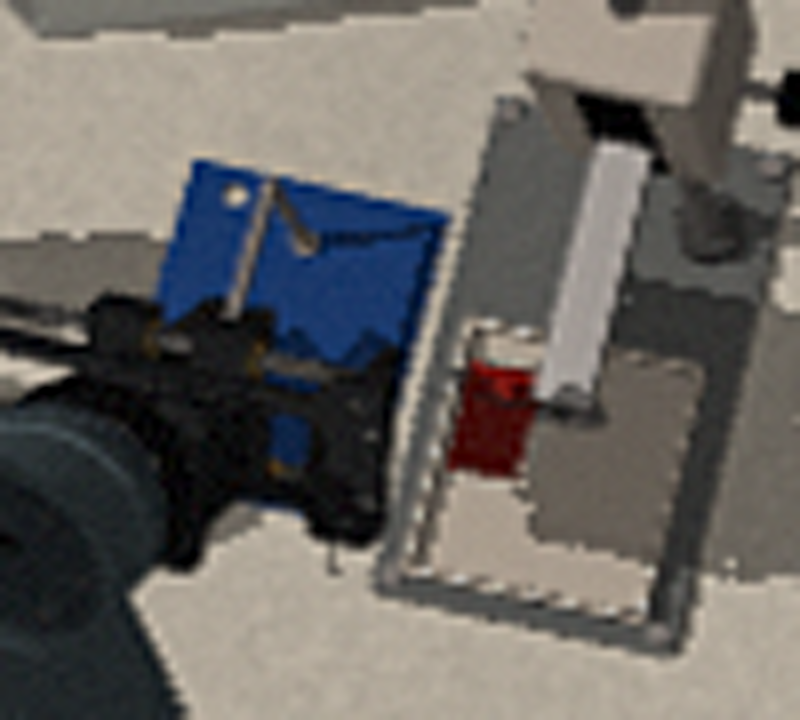

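View pics/z16.png

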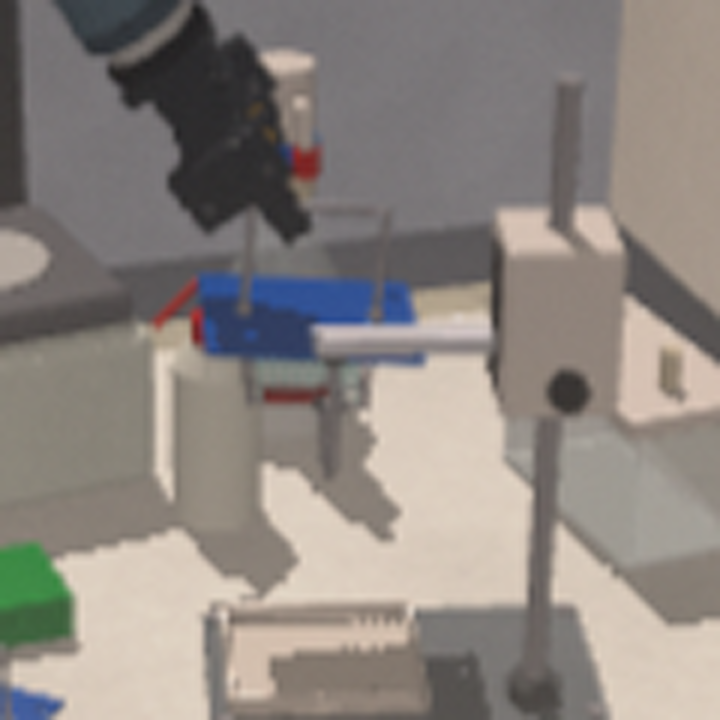

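{"fn": "carry_out", "kwargs": {
  "targets": [
    [[-6,-4.2,0],[0,0,0],0.0],
    [[-12.6,-8.9,0],[0,0,0],0.0],
    [[-12.6,-8.9,0],[0,0,0],0.0],
    [[-12.6,-8.9,0],[0,0,0],0.0],
    [[-12.6,-8.9,0],[0,0,0],0.0],
    [[-12.6,-8.9,0],[0,0,0],0.0],
    [[-12.6,-8.9,0],[0,0,0],0.0],
    [[-12.6,-8.9,0],[0,0,0],0.0],
    [[-12.6,-8.9,0],[0,0,0],0.0],
    [[-6,-4.2,0],[0,0,0],0.0]
  ]
}}

```text
t: 12.18
tcp_pos: [0.4939, 0.3556, 0.5741]
tcp_rot: [0.662, -0.584, 0.398, 0.249]
contact_force: [0.2, 0.4, -2.3]
opening: 0.0031
```

```bash
python3 - <<'E'
from mv import *
p,r,s=cur(); g=grasp(p,r); print(s['t'],p,g,s['contact_force'],s['opening'])
gd=DRY+R.from_euler('z',DYAW).apply([GX,0,0]); print('dest grasp xy',gd)
w=np.array([g[0]-.06,.19,g[2]]); rt=Rt(DYAW,1,LEAN+.038)
print('leg1 shift (cur axes)',r.inv().apply(w-g)*1000)
print('turn',(r.inv()*rt).as_rotvec())
w2=np.array([gd[0]-.03,gd[1],g[2]])
print('leg2 total',r.inv().apply(w2-w)*1000)
E
```

```text
12.1833 [0.4939 0.3556 0.5741] [0.5761 0.3359 0.4538] [ 0.215   0.4238 -2.3086] 0.003143213853086
dest grasp xy [ 0.5025 -0.2493  0.08  ]
leg1 shift (cur axes) [ -13.9619   19.4381 -155.9116]
turn [-0.0361 -0.0244 -0.0362]
leg2 total [  34.6266  -50.4757 -437.1751]
```

{"fn": "carry_out", "kwargs": {
  "targets": [
    [[-1.4,1.9,-8],[0,0,0],0.0],
    [[-1.4,1.9,-16],[0,0,0],0.0],
    [[-1.4,1.9,-16],[0,0,0],0.0],
    [[-1.4,1.9,-16],[0,0,0],0.0],
    [[-1.4,1.9,-16],[0,0,0],0.0],
    [[-1.4,1.9,-16],[0,0,0],0.0],
    [[-1.4,1.9,-16],[0,0,0],0.0],
    [[-1.4,1.9,-16],[0,0,0],0.0],
    [[-1.4,1.9,-16],[0,0,0],0.0],
    [[-1.4,2.3,-20],[0,0,0],0.0]
  ]
}}

```text
t: 13.02
tcp_pos: [0.433, 0.2089, 0.5704]
tcp_rot: [0.661, -0.584, 0.399, 0.25]
contact_force: [-0.7, -0.2, -3.0]
opening: 0.0033
```

{"fn": "carry_out", "kwargs": {
  "targets": [
    [[1.7,-2.4,-22],[0,0,0],0.0],
    [[1.7,-2.5,-22],[0,0,0],0.0],
    [[1.7,-2.5,-22],[0,0,0],0.0],
    [[1.7,-2.5,-22],[0,0,0],0.0],
    [[1.7,-2.5,-22],[0,0,0],0.0],
    [[1.7,-2.5,-22],[0,0,0],0.0],
    [[1.7,-2.5,-22],[0,0,0],0.0],
    [[1.7,-2.5,-22],[0,0,0],0.0],
    [[1.7,-2.5,-22],[0,0,0],0.0],
    [[1.7,-2.5,-22],[0,0,0],0.0]
  ]
}}

```text
t: 13.85
tcp_pos: [0.4103, -0.0123, 0.5709]
tcp_rot: [0.661, -0.584, 0.399, 0.25]
contact_force: [0.4, -0.1, -1.9]
opening: 0.0033
```

{"fn": "carry_out", "kwargs": {
  "targets": [
    [[1.7,-2.5,-22],[0,0,0],0.0],
    [[1.7,-2.5,-22],[0,0,0],0.0],
    [[1.7,-2.5,-22],[0,0,0],0.0],
    [[1.7,-2.5,-22],[0,0,0],0.0],
    [[1.7,-2.5,-22],[0,0,0],0.0],
    [[1.7,-2.5,-22],[0,0,0],0.0],
    [[1.7,-2.5,-22],[0,0,0],0.0],
    [[1.7,-2.5,-20],[0,0,0],0.0],
    [[1.7,-2.5,-16],[-0.018,-0.012,-0.018],0.0],
    [[1,-1,-8],[-0.018,-0.012,-0.018],0.0]
  ]
}}

```text
t: 14.68
tcp_pos: [0.3917, -0.2121, 0.5708]
tcp_rot: [0.66, -0.599, 0.377, 0.252]
contact_force: [0.1, 0.6, -2.0]
opening: 0.0032
```

```bash
python3 - <<'E'
from mv import *
p,r,s=cur(); g=grasp(p,r); print(s['t'],p,g,s['contact_force'],s['opening'])
gd=DRY+R.from_euler('z',DYAW).apply([GX,0,0]);
print(r.inv().apply(np.r_[gd[:2],g[2]]-g)*1000, (r.inv()*Rt(DYAW,1,LEAN+.038)).as_rotvec())
a=save('top','z17.png',(265,100,395,240),5)
a=save('side','z18.png',(200,130,340,300),4)
E
```

```text
14.6833 [ 0.3917 -0.2121  0.5708] [ 0.4783 -0.2296  0.4533] [ 0.1255  0.5747 -2.0193] 0.003230914687668907
[ 16.6165 -22.0562 -14.6117] [-0.0007 -0.0026 -0.0041]
```

View pics/z17.png

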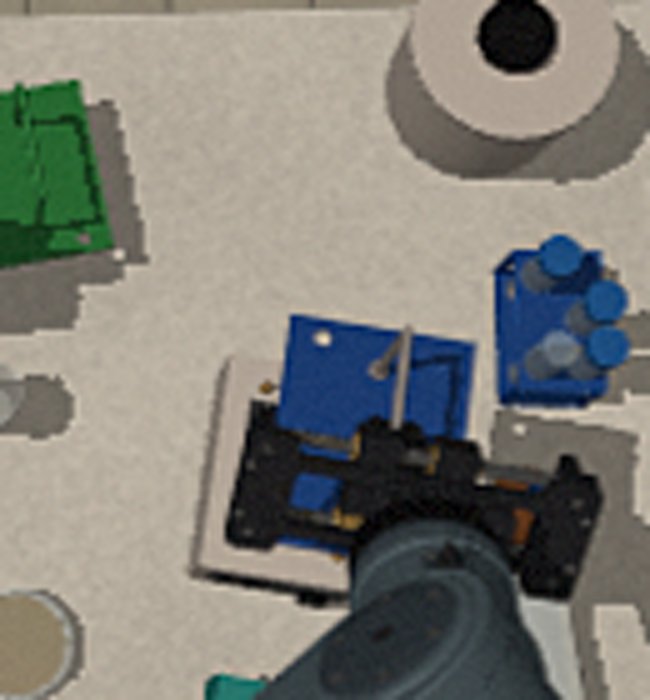

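View pics/z18.png

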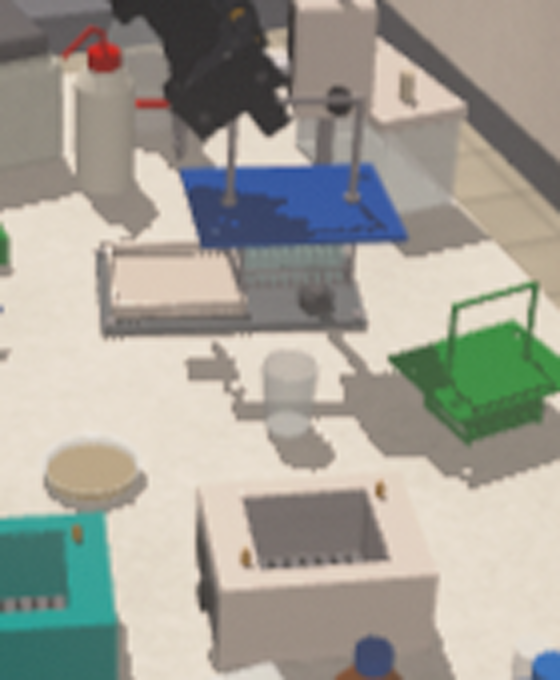

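{"fn": "carry_out", "kwargs": {
  "targets": [
    [[8,4,-1],[0,0,0],0.0],
    [[15,8,-1.5],[0,0,0],0.0],
    [[15,8,-1.5],[0,0,0],0.0],
    [[15,8,-1.5],[0,0,0],0.0],
    [[15,8,-1.5],[0,0,0],0.0],
    [[15,8,-1.5],[0,0,0],0.0],
    [[15,8,-1.5],[0,0,0],0.0],
    [[15,8,-1.5],[0,0,0],0.0],
    [[15,8,-1.5],[0,0,0],0.0],
    [[15,7,-1.5],[0,0,0],0.0]
  ]
}}

```text
t: 15.62
tcp_pos: [0.4153, -0.2286, 0.4114]
tcp_rot: [0.66, -0.6, 0.376, 0.253]
contact_force: [-0.1, 0.3, -2.7]
opening: 0.0032
```

{"fn": "carry_out", "kwargs": {
  "targets": [
    [[0,0,0],[0,0,0],0.0],
    [[0,0,0],[0,0,0],0.0]
  ]
}}

```text
t: 15.78
tcp_pos: [0.4153, -0.2288, 0.4119]
tcp_rot: [0.66, -0.599, 0.376, 0.253]
contact_force: [0.3, 0.2, -2.0]
opening: 0.0034
```

```bash
python3 - <<'E'
from mv import *
p,r,s=cur(); g=grasp(p,r); print(s['t'],p,g,s['contact_force'],s['opening'])
gd=DRY+R.from_euler('z',DYAW).apply([GX,0,0]);
print(r.inv().apply(np.r_[gd[:2],g[2]]-g)*1000, (r.inv()*Rt(DYAW,1,LEAN+.038)).as_rotvec())
a=save('top','z19.png',(290,150,360,230),9)
a=save('side','z20.png',(225,185,335,300),6)
E
```

```text
15.7833 [ 0.4153 -0.2288  0.4119] [ 0.5019 -0.2458  0.2944] [ 0.2853  0.1971 -2.0274] 0.003377314329899616
[ 0.7564 -1.0092 -3.3152] [ 0.0003  0.0005 -0.005 ]
```

View pics/z19.png

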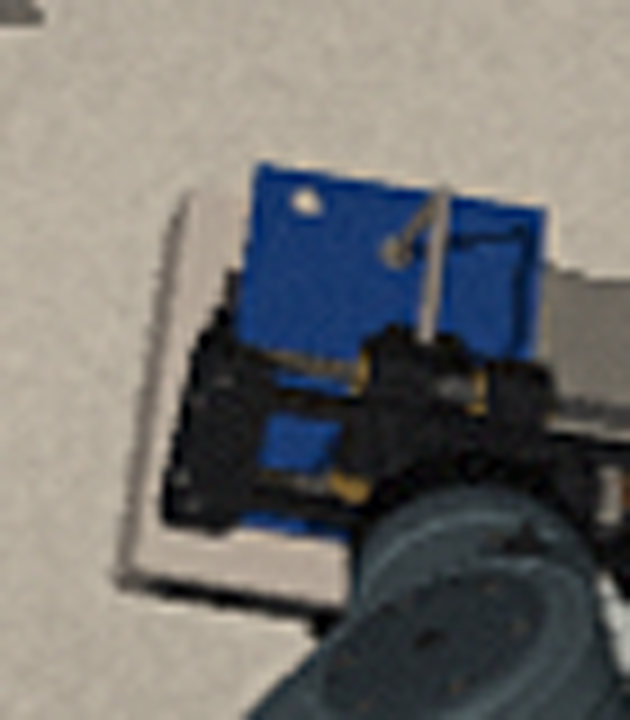

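View pics/z20.png

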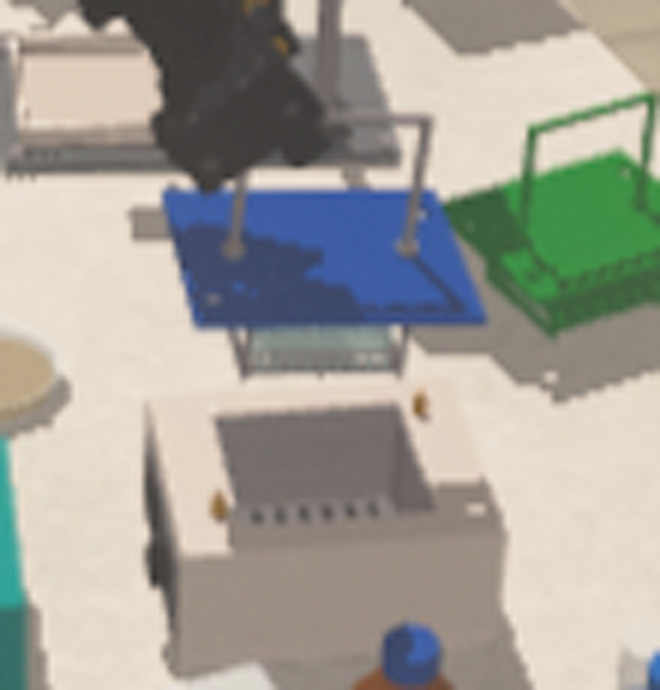

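```bash
cat > rk.py <<'E'
from mv import *
from scipy.optimize import least_squares
def pz(p,z,o): return np.array([(p[0]+.5)/z-.5+o[0],(p[1]+.5)/z-.5+o[1]])
def fit6(obs,x0,off=OFF,prior=None):
    # obs: (cam,px,(x,y,z)mm rack frame)
    def f(v):
        P=np.array([o[2] for o in obs])/1000
        W=(R.from_euler('ZYX',v[3:])).apply(P)+v[:3]
        return np.array([proj(o[0],w)[0]+off[o[0]]-o[1] for o,w in zip(obs,W)])
    r=least_squares(lambda v:f(v).ravel(),x0,loss='soft_l1')
    J=r.jac; 
    return r.x,f(r.x),np.sqrt(np.diag(np.linalg.inv(J.T@J)))*.3
E
cat > rk1.py <<'E'
from rk import *
S=lambda p:pz(p,6,(225,185)); T=lambda p:pz(p,9,(290,150))
obs=[('side',S((165,188)),(-73,58,5)),('side',S((434,190)),(73,58,5)),('side',S((488,322)),(73,-58,0)),('side',S((196,326)),(-73,-58,0)),
('side',S((232,250)),(-45,0,5)),('side',S((407,246)),(45,0,5)),('side',S((430,121)),(45,0,84)),('side',S((212,299)),(-61,-36,5)),('side',S((422,213)),(61,36,5)),
('top',T((258,163)),(73,58,5)),('top',T((547,208)),(73,-58,5)),('top',T((305,202)),(61,36,5)),('top',T((444,192)),(45,0,84)),('top',T((396,251)),(45,0,5))]
for off in (OFF,{'side':np.array([.2,.2]),'top':np.array([-1.8,.3])}):
    x,r,sd=fit6(obs,[.53,-.25,.21,-.2,0,0],off); print(x,'\n',sd); print(r)
p,r_,s=cur(); g=grasp(p,r_); print('grasp in rack',R.from_euler('ZYX',x[3:]).inv().apply(g-x[:3])*1000)
E
python3 rk1.py
```

```text
[ 0.5213 -0.2542  0.2122 -0.1882  0.0732  0.0018] 
 [0.0004 0.0005 0.0005 0.0057 0.006  0.0075]
[[-0.6011  0.1001]
 [ 0.0237 -0.275 ]
 [-0.2511  0.5547]
 [-0.0707  0.3588]
 [ 0.2024  0.268 ]
 [-0.0166  0.7928]
 [-0.2063 -0.4499]
 [ 0.2656 -0.961 ]
 [-0.0874 -0.2523]
 [-0.1542 -0.1675]
 [ 0.1764 -0.0442]
 [ 0.3826 -0.3558]
 [-0.1369 -0.2893]
 [-0.1254  0.0598]]
[ 0.5215 -0.2524  0.2122 -0.1885  0.0726  0.0029] 
 [0.0004 0.0005 0.0005 0.0057 0.006  0.0075]
[[-0.5296  0.0956]
 [ 0.0565 -0.2913]
 [-0.2547  0.5287]
 [-0.0283  0.3435]
 [ 0.2508  0.2578]
 [ 0.0057  0.7756]
 [-0.2012 -0.4354]
 [ 0.3091 -0.9728]
 [-0.0582 -0.2687]
 [-0.1561 -0.1151]
 [ 0.1623  0.0273]
 [ 0.3765 -0.2993]
 [-0.156  -0.2108]
 [-0.1383  0.1224]]
grasp in rack [-25.6589   2.0574  82.9945]
```

```bash
cat > draw.py <<'E'
from rk import *
import cv2
def draw(v,f,cam,z,o,off,out,col=(0,255,255)):
    im=cv2.imread('pics/'+f); Rr=R.from_euler('ZYX',v[3:])
    def q(P): return ((proj(cam,Rr.apply(np.array(P)/1000.)+v[:3])+off[cam]-o+.5)*z-.5).round().astype(int).reshape(-1,1,2)
    c=[(-73,-58),(73,-58),(73,58),(-73,58)]
    for zz in(0,5): cv2.polylines(im,[q([(a,b,zz) for a,b in c])],True,col,1)
    cv2.polylines(im,[q([(-45,0,5),(-45,0,84),(45,0,84),(45,0,5)])],False,(0,255,0),1)
    for s in(1,-1):
        cv2.polylines(im,[q([(s*61+5.2*np.cos(t),s*36+5.2*np.sin(t),5) for t in np.linspace(0,6.28,20)])],True,(255,255,0),1)
    cv2.imwrite('pics/'+out,im)
E
python3 - <<'E'
from draw import *
off=OFF
a=[ 0.5213,-0.2542,0.2122,-0.1882,0.0732,0.0018]
draw(a,'z20.png','side',6,(225,185),off,'d1.png'); draw(a,'z19.png','top',9,(290,150),off,'d2.png')
E
```

```text
(no output)
```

View pics/d1.png

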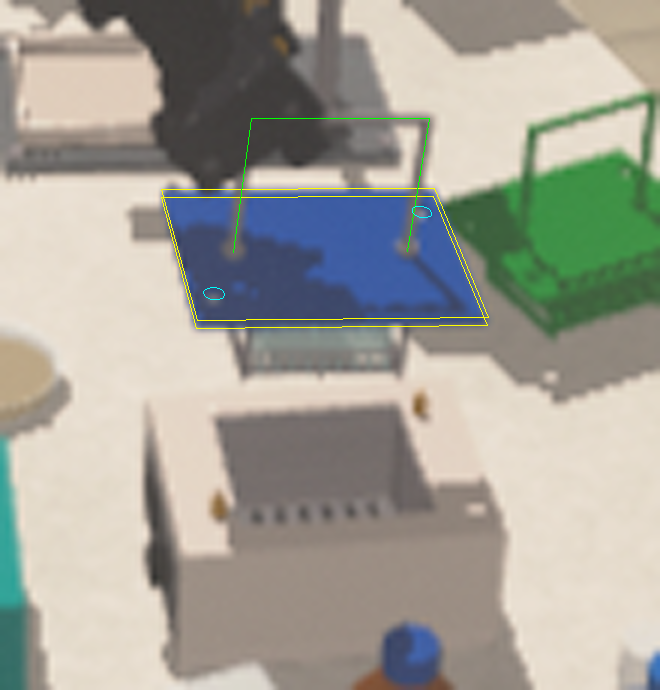

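View pics/d2.png

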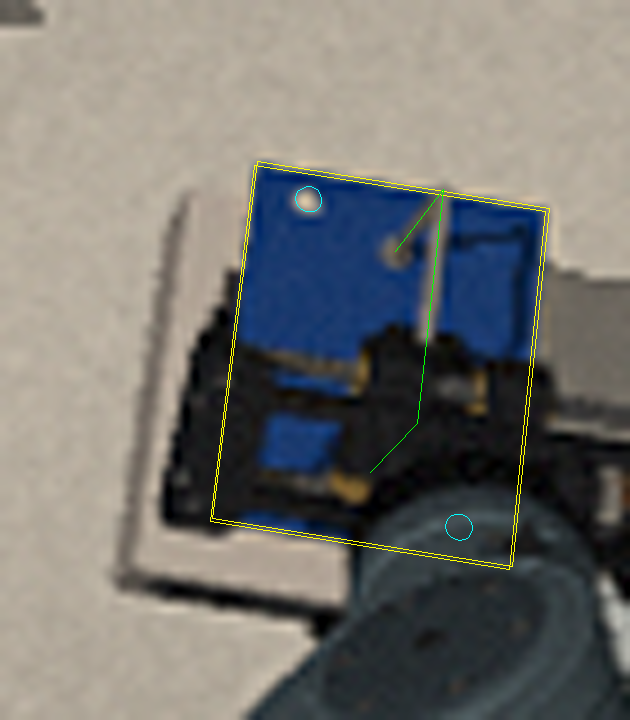

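{"fn": "carry_out", "kwargs": {
  "targets": [
    [[0,5.15,0],[0,0,-0.035],0.0],
    [[0,5.15,0],[0,0,-0.035],0.0],
    [[4.7,4.1,0],[0,0,0],0.0],
    [[4.7,4.1,0],[0,0,0],0.0],
    [[4.7,4.1,0],[0,0,0],0.0],
    [[4.7,4.1,0],[0,0,0],0.0],
    [[4.7,4.1,0],[0,0,0],0.0],
    [[4.7,4.1,0],[0,0,0],0.0],
    [[0,0,0],[0,0,0],0.0],
    [[0,0,0],[0,0,0],0.0]
  ]
}}

```text
t: 16.72
tcp_pos: [0.4074, -0.2284, 0.3689]
tcp_rot: [0.669, -0.612, 0.355, 0.229]
contact_force: [0.3, 0.1, -3.3]
opening: 0.0032
```

```bash
python3 - <<'E'
from mv import *
p,r,s=cur(); g=grasp(p,r); print(s['t'],p,g,s['contact_force'],s['opening'])
a=save('top','z21.png',(290,150,360,230),9)
a=save('side','z22.png',(225,195,335,300),7)
E
```

```text
16.7167 [ 0.4074 -0.2284  0.3689] [ 0.5021 -0.2472  0.2579] [ 0.2979  0.0544 -3.307 ] 0.003221456283927515
```

View pics/z21.png

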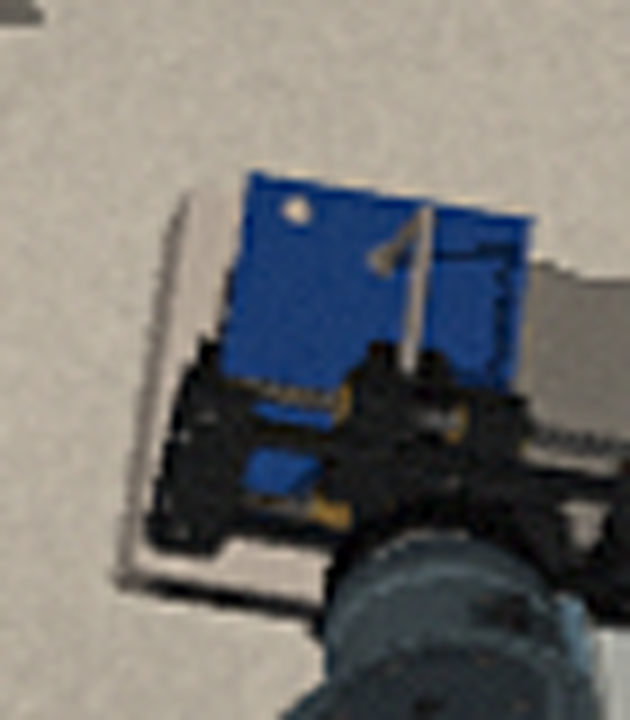

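View pics/z22.png

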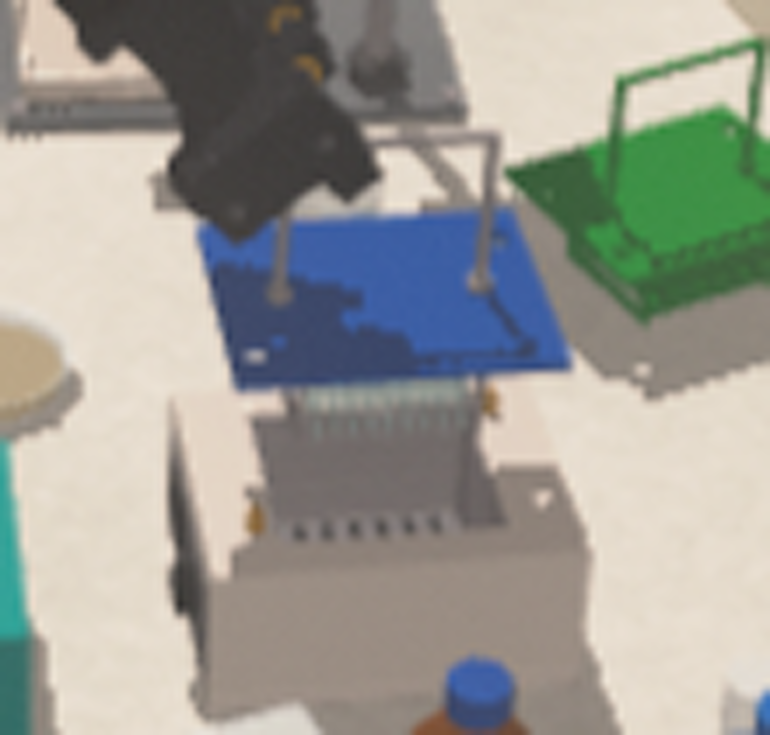

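```bash
cat > rk2.py <<'E'
from draw import *
S=lambda p:pz(p,7,(225,195)); T=lambda p:pz(p,9,(290,150))
obs=[('side',S((198,228)),(-73,58,5)),('side',S((515,208)),(73,58,5)),('side',S((571,370)),(73,-58,0)),('side',S((238,391)),(-73,-58,0)),
('side',S((279,297)),(-45,0,5)),('side',S((480,286)),(45,0,5)),('side',S((497,134)),(45,0,84)),('side',S((255,355)),(-61,-36,5)),('side',S((500,238)),(61,36,5)),
('top',T((249,172)),(73,58,5)),('top',T((535,218)),(73,-58,5)),('top',T((297,209)),(61,36,5)),('top',T((430,207)),(45,0,84)),('top',T((382,263)),(45,0,5))]
x,r,sd=fit6(obs,[.53,-.25,.16,-.2,0,0]); print(x,'\n',sd); print(r.round(2).tolist())
p,r_,s=cur(); g=grasp(p,r_); print('grasp in rack',R.from_euler('ZYX',x[3:]).inv().apply(g-x[:3])*1000)
draw(x,'z22.png','side',7,(225,195),OFF,'d3.png'); draw(x,'z21.png','top',9,(290,150),OFF,'d4.png')
E
python3 rk2.py
```

```text
[ 0.5256 -0.2567  0.1764 -0.1911  0.0123  0.0028] 
 [0.0004 0.0005 0.0005 0.0059 0.0062 0.0075]
[[-0.21, -0.26], [-0.3, 0.14], [0.39, 0.2], [-0.23, 0.18], [0.06, 0.16], [0.12, 0.07], [-0.23, 0.25], [0.22, -0.76], [-0.28, -0.02], [0.04, -0.21], [-0.08, -0.22], [0.28, -0.2], [-0.24, 0.51], [0.13, -0.38]]
grasp in rack [-25.6008   4.8164  82.1625]
```

View pics/d3.png

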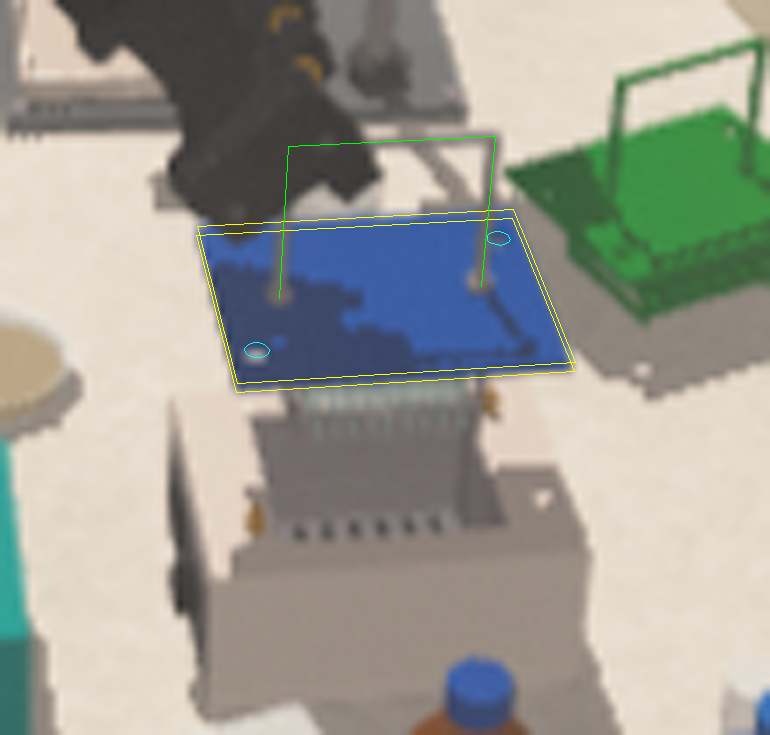

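```bash
python3 - <<'E'
from mv import *
p,r,s=cur()
r2=r*R.from_rotvec([0,0,-.012])
print('turn comp: y +1.8; lateral',r2.inv().apply([3.0-1.0,2.2,0]),'down60',r2.inv().apply([0,0,-60]), 'x_t',r2.apply([1,0,0]),'z_t',r2.apply([0,0,1]))
E
```

```text
turn comp: y +1.8; lateral [ 1.0198 -1.1487  2.5457] down60 [44.7533 39.9641  0.1043] x_t [ 0.6532 -0.1303 -0.7459] z_t [ 0.1937  0.9811 -0.0017]
```

{"fn": "carry_out", "kwargs": {
  "targets": [
    [[1.2,0.5,2.5],[0,0,-0.012],0.0],
    [[5.6,5,0],[0,0,0],0.0],
    [[5.6,5,0],[0,0,0],0.0],
    [[5.6,5,0],[0,0,0],0.0],
    [[5.6,5,0],[0,0,0],0.0],
    [[5.6,5,0],[0,0,0],0.0],
    [[5.6,5,0],[0,0,0],0.0],
    [[5.6,5,0],[0,0,0],0.0],
    [[0,0,0],[0,0,0],0.0],
    [[0,0,0],[0,0,0],0.0]
  ]
}}

```text
t: 17.65
tcp_pos: [0.4082, -0.2261, 0.315]
tcp_rot: [0.67, -0.614, 0.351, 0.225]
contact_force: [-0.3, 0.1, -2.0]
opening: 0.0034
```

```bash
python3 - <<'E'
from mv import *
p,r,s=cur(); g=grasp(p,r); print(s['t'],p,g,s['contact_force'],s['opening'])
a=save('top','z23.png',(290,150,360,230),9)
a=save('side','z24.png',(235,210,325,295),8)
E
```

```text
17.65 [ 0.4082 -0.2261  0.315 ] [ 0.5041 -0.2451  0.2053] [-0.2733  0.0657 -1.9742] 0.0034134870317904962
```

View pics/z23.png

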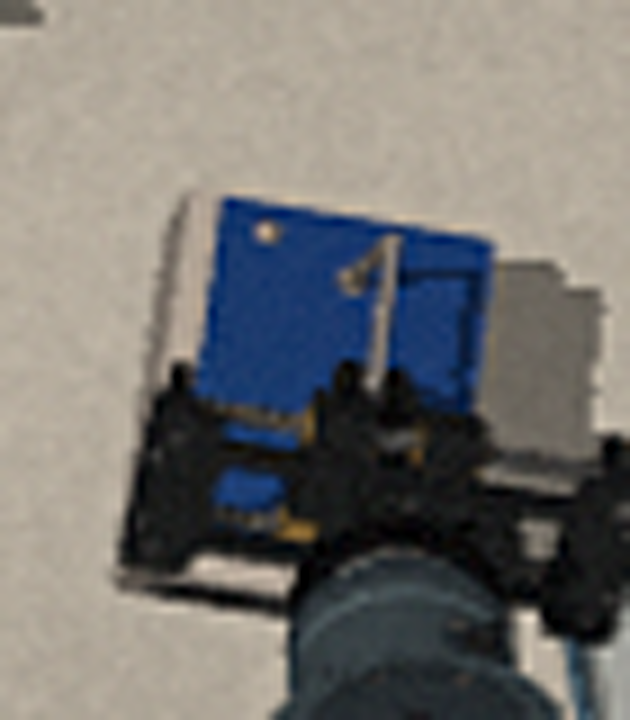

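View pics/z24.png

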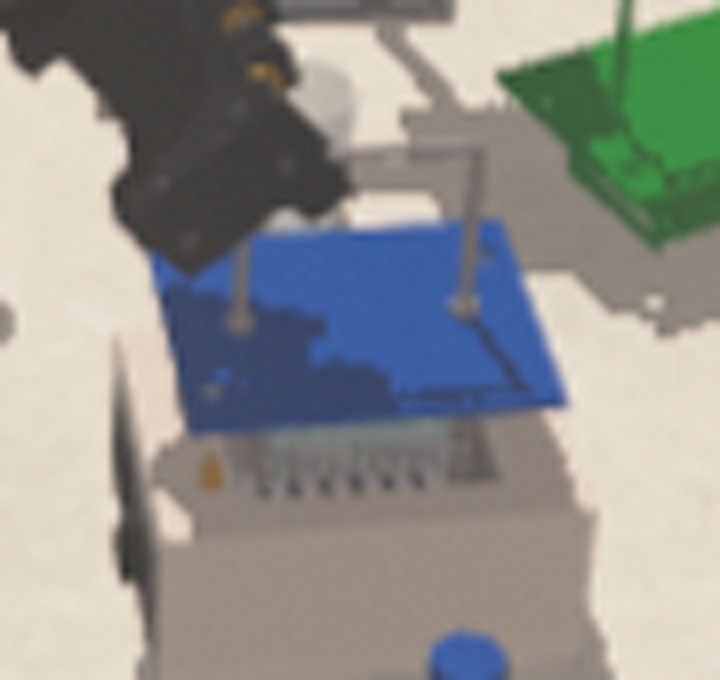

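```bash
cat > rk3.py <<'E'
from draw import *
S=lambda p:pz(p,8,(235,210)); T=lambda p:pz(p,9,(290,150))
obs=[('side',S((152,250)),(-73,58,5)),('side',S((503,219)),(73,58,5)),('side',S((568,404)),(73,-58,0)),('side',S((190,434)),(-73,-58,0)),
('side',S((239,322)),(-45,0,5)),('side',S((463,306)),(45,0,5)),('side',S((482,150)),(45,0,84)),('side',S((213,391)),(-61,-36,5)),('side',S((487,252)),(61,36,5)),
('top',T((221,198)),(73,58,5)),('top',T((494,240)),(73,-58,5)),('top',T((267,232)),(61,36,5)),('top',T((394,238)),(45,0,84)),('top',T((350,284)),(45,0,5))]
x,r,sd=fit6(obs,[.53,-.25,.12,-.2,0,0]); print(x,'\n',sd); print(r.round(2).tolist())
p,r_,s=cur(); g=grasp(p,r_); print('grasp in rack',R.from_euler('ZYX',x[3:]).inv().apply(g-x[:3])*1000)
d=DRY-x[:3]; d[2]=0; print('world lat',d*1000,'tool',r_.inv().apply(d)*1000,'yaw err',DYAW-x[3])
draw(x,'z24.png','side',8,(235,210),OFF,'d5.png'); draw(x,'z23.png','top',9,(290,150),OFF,'d6.png')
E
python3 rk3.py
```

```text
[ 0.5286 -0.2539  0.1238 -0.1925 -0.001   0.0064] 
 [0.0004 0.0006 0.0006 0.0061 0.0069 0.0085]
[[-0.72, -0.86], [-0.22, -0.02], [0.09, 0.53], [0.08, 0.36], [-0.01, 0.57], [0.23, 0.55], [-0.45, -0.62], [0.02, -0.45], [-0.33, 0.13], [0.06, -0.51], [0.17, -0.2], [0.29, -0.3], [-0.31, -0.0], [-0.02, -0.43]]
grasp in rack [-25.1148   4.0466  82.5561]
world lat [ 0.4164 -0.6499  0.    ] tool [ 0.3568 -0.3978 -0.5569] yaw err -0.0018211361620572852
```

View pics/d5.png

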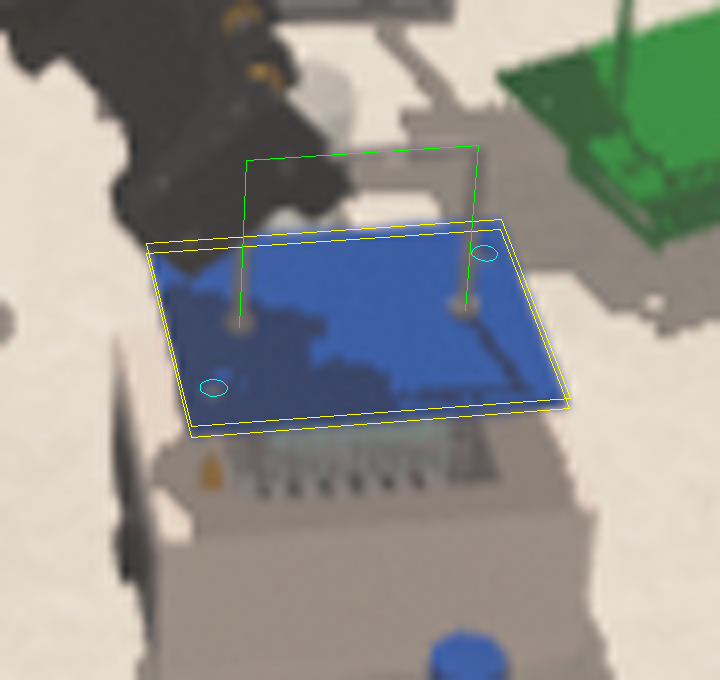

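View pics/d6.png

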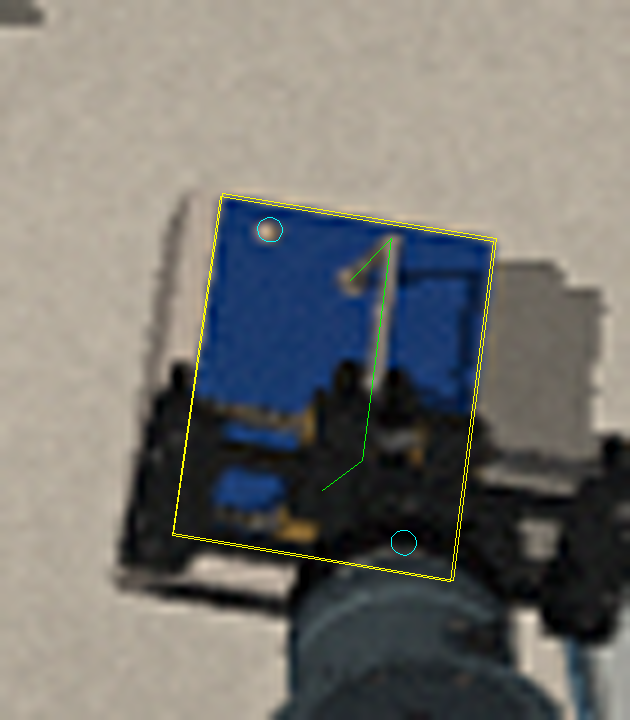

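```bash
python3 - <<'E'
from fit import *
import mv
np.set_printoptions(precision=4,suppress=True)
def f(o):
    o=[((c,np.array(u)-mv.OFF[c]),P) for (c,u),P in o]
    r=least_squares(lambda v:res(np.r_[v[:2],.08,v[2]],o).ravel(),[.53,-.25,-.2],loss='soft_l1'); print(r.x,res(np.r_[r.x[:2],.08,r.x[2]],o).round(2).tolist())
Dl=[(a,(b[0],b[1],10) if b[2]==14 and a[0]=='top' else b) for a,b in D]
f([d for d in Dl if d[1][2]>0]); f([d for d in Dl if d[1][2]==0]); f(Dl)
f([d for d in Dl if d[0][0]=='side']); f([d for d in Dl if d[0][0]=='top'])
E
```

```text
[ 0.5294 -0.2533 -0.1965] [[0.04, -0.2], [0.05, -0.14], [0.1, 0.05], [0.1, 0.12]]
[ 0.529  -0.2556 -0.1933] [[-0.53, -0.41], [-1.36, -0.22], [0.32, 0.33], [0.28, 0.84], [0.17, -0.36], [0.34, 0.07], [-0.47, 0.0], [-0.15, -0.68]]
[ 0.5292 -0.2548 -0.1944] [[0.12, 0.05], [0.17, 0.18], [-0.55, -0.58], [-1.4, -0.35], [0.24, 0.17], [0.2, 0.64], [0.44, 0.11], [0.51, 0.16], [-0.01, -0.4], [0.15, 0.06], [-0.71, -0.02], [-0.39, -0.73]]
[ 0.5298 -0.2546 -0.2106] [[0.53, 0.16], [0.11, -0.08], [-0.1, -0.92], [-0.83, -0.18], [0.17, 0.42], [-0.03, 0.3]]
[ 0.5286 -0.2548 -0.1811] [[0.23, 0.33], [0.75, 0.21], [-0.31, -0.1], [-0.09, -0.07], [-0.37, -0.06], [-0.11, -0.32]]
```

{"fn": "carry_out", "kwargs": {
  "targets": [
    [[4.1,3.4,0],[0,0,0],0.0],
    [[4.1,3.4,0],[0,0,0],0.0],
    [[4.1,3.4,0],[0,0,0],0.0],
    [[4.1,3.4,0.2],[0,0,0],0.0],
    [[4.1,3.4,0],[0,0,0],0.0],
    [[0,0,0],[0,0,0],0.0]
  ]
}}

```text
t: 18.25
tcp_pos: [0.409, -0.2259, 0.2876]
tcp_rot: [0.67, -0.614, 0.351, 0.225]
contact_force: [-0.4, -0.0, -3.0]
opening: 0.0033
```

```bash
python3 - <<'E'
from mv import *
p,r,s=cur(); g=grasp(p,r); print(s['t'],p,g,s['contact_force'],s['opening'])
a=save('top','z25.png',(300,160,350,225),11)
a=save('side','z26.png',(245,220,315,290),10)
E
```

```text
18.25 [ 0.409  -0.2259  0.2876] [ 0.5048 -0.2448  0.1778] [-0.3501 -0.0221 -2.979 ] 0.0033078312283957153
```

View pics/z25.png

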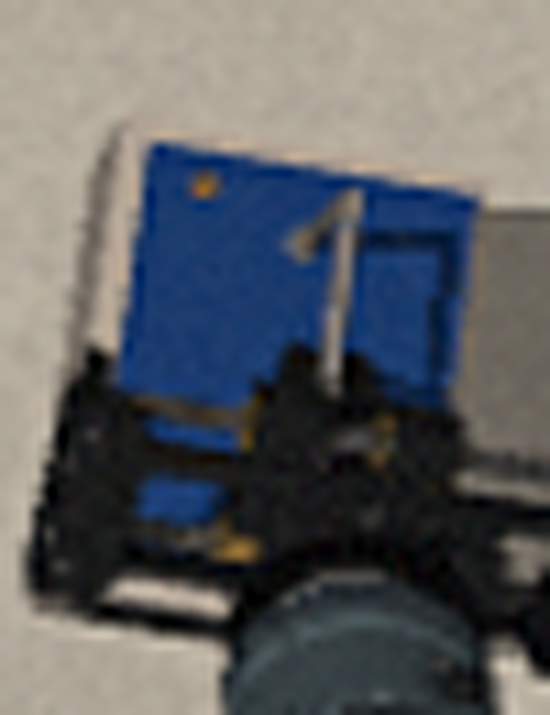

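View pics/z26.png

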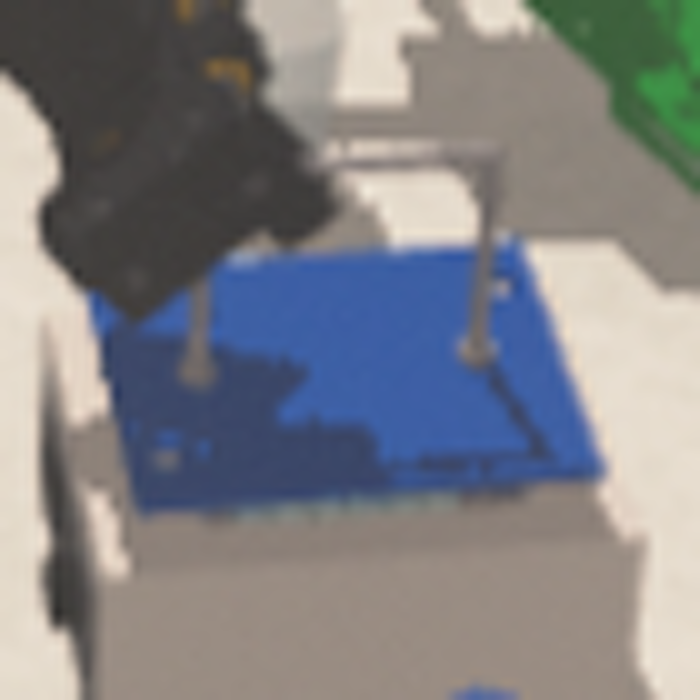

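{"fn": "carry_out", "kwargs": {
  "targets": [
    [[1.2,1.07,0],[0,0,0],0.0],
    [[1.2,1.07,0],[0,0,0],0.0],
    [[1.2,1.07,0],[0,0,0],0.0],
    [[1.2,1.07,0],[0,0,0],0.0],
    [[1.2,1.07,0],[0,0,0],0.0],
    [[0,0,0],[0,0,0],0.0]
  ]
}}

```text
t: 18.85
tcp_pos: [0.4092, -0.2262, 0.2807]
tcp_rot: [0.67, -0.615, 0.351, 0.225]
contact_force: [1.0, -0.3, -2.7]
opening: 0.0032
```

```bash
python3 - <<'E'
from mv import *
p,r,s=cur(); g=grasp(p,r); print(s['t'],p,g,s['contact_force'],s['torque'],s['opening'])
a=save('top','z27.png',(300,160,350,225),11)
a=save('side','z28.png',(245,220,315,290),10)
E
```

```text
18.85 [ 0.4092 -0.2262  0.2807] [ 0.5052 -0.2453  0.171 ] [ 1.0309 -0.3413 -2.7409] [0.1511 0.5907 0.0036] 0.0031754093856523045
```

View pics/z27.png

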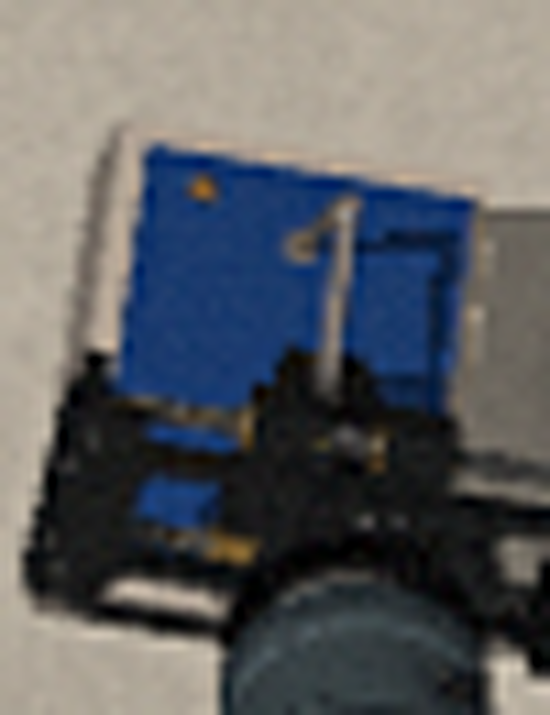

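View pics/z28.png

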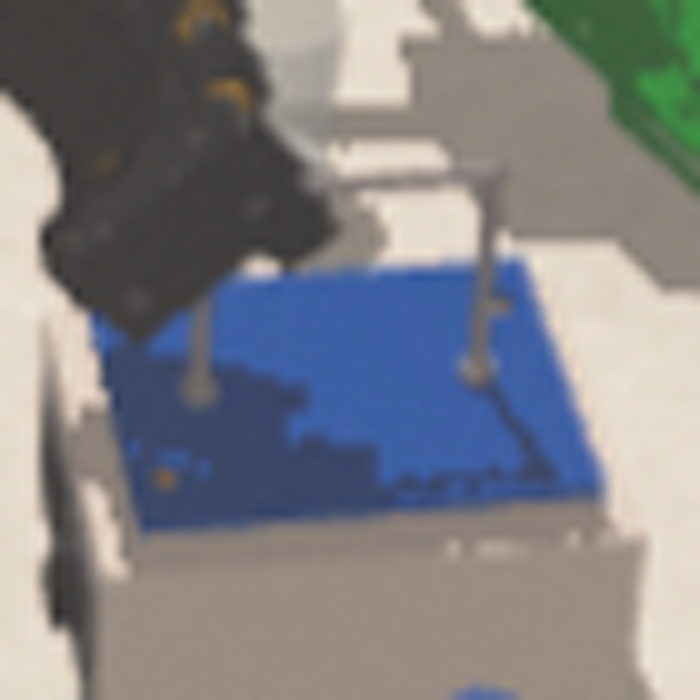

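{"fn": "carry_out", "kwargs": {
  "targets": [
    [[0.9,0.8,0],[0,0,0],0.0],
    [[0.9,0.8,0],[0,0,0],0.0],
    [[0.9,0.8,0],[0,0,0],0.0],
    [[0.9,0.8,0],[0,0,0],0.0],
    [[0.9,0.8,0],[0,0,0],0.0],
    [[0,0,0],[0,0,0],0.0]
  ]
}}

```text
t: 19.45
tcp_pos: [0.4092, -0.2262, 0.2747]
tcp_rot: [0.67, -0.615, 0.351, 0.225]
contact_force: [0.5, 0.4, -2.0]
opening: 0.003
```

{"fn": "carry_out", "kwargs": {
  "targets": [
    [[0.75,0.66,0],[0,0,0],0.0],
    [[0.75,0.66,0],[0,0,0],0.0],
    [[0,0,0],[0,0,0],0.0]
  ]
}}

```text
t: 19.7
tcp_pos: [0.4093, -0.2262, 0.2729]
tcp_rot: [0.67, -0.615, 0.351, 0.225]
contact_force: [-0.1, -0.4, -2.5]
opening: 0.0031
```

```bash
python3 - <<'E'
from mv import *
p,r,s=cur(); g=grasp(p,r); print(s['t'],p,g,s['contact_force'],s['torque'],s['opening'])
a=save('top','z29.png',(300,160,350,225),11)
a=save('side','z30.png',(245,220,315,290),10)
E
```

```text
19.7 [ 0.4093 -0.2262  0.2729] [ 0.5053 -0.2454  0.1632] [-0.1361 -0.3903 -2.5484] [0.1437 0.6481 0.0139] 0.0031499003464394762
```

View pics/z30.png

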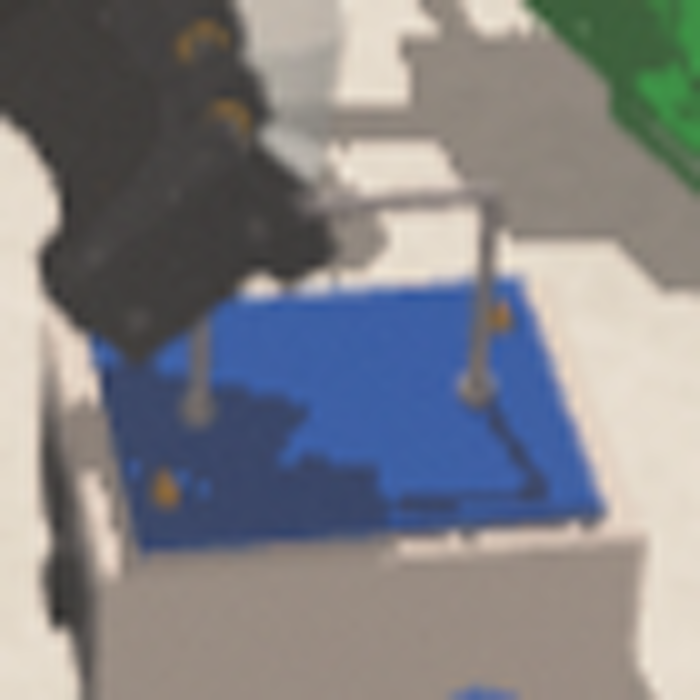

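{"fn": "carry_out", "kwargs": {
  "targets": [
    [[0.75,0.66,0],[0,0,0],0.0],
    [[0,0,0],[0,0,0],0.0]
  ]
}}

```text
t: 19.97
tcp_pos: [0.4094, -0.2263, 0.2721]
tcp_rot: [0.67, -0.615, 0.351, 0.225]
contact_force: [-0.3, -0.1, -2.1]
opening: 0.0034
```

{"fn": "carry_out", "kwargs": {
  "targets": [
    [[0.75,0.66,0],[0,0,0],0.0],
    [[0,0,0],[0,0,0],0.0]
  ]
}}

```text
t: 20.13
tcp_pos: [0.4096, -0.2262, 0.2714]
tcp_rot: [0.67, -0.615, 0.35, 0.225]
contact_force: [0.8, 2.3, 1.0]
opening: 0.003
```

{"fn": "carry_out", "kwargs": {
  "targets": [
    [[0.75,0.66,0],[0,0,0],0.0],
    [[0,0,0],[0,0,0],0.0]
  ]
}}

```text
t: 20.3
tcp_pos: [0.4098, -0.2262, 0.2709]
tcp_rot: [0.67, -0.615, 0.35, 0.224]
contact_force: [-3.3, 5.0, 6.9]
opening: 0.0029
```

```bash
python3 - <<'E'
from mv import *
p,r,s=cur(); g=grasp(p,r); print(s['t'],p,g,s['contact_force'],s['torque'],s['opening'])
a=save('top','z31.png',(300,160,350,225),11)
a=save('side','z32.png',(245,220,315,290),11)
E
```

```text
20.3 [ 0.4098 -0.2262  0.2709] [ 0.506  -0.2453  0.1615] [-3.3026  4.9767  6.8548] [ 0.4715 -0.1     0.4914] 0.0028744417487625486
```

View pics/z31.png

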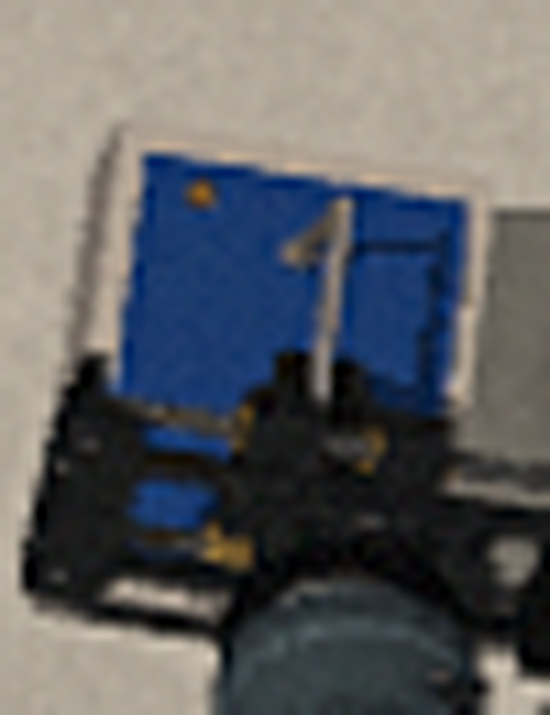

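View pics/z32.png

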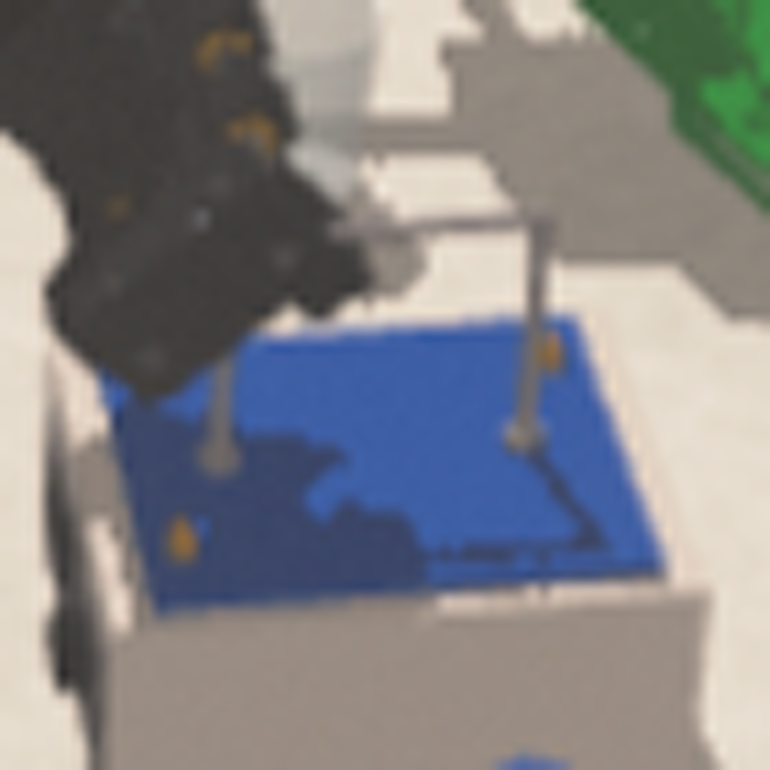

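{"fn": "carry_out", "kwargs": {
  "targets": [
    [[0,0,0.5],[0,0,0],0.0],
    [[0,0,0],[0,0,0],0.03],
    [[0,0,0],[0,0,0],0.06],
    [[0,0,0],[0,0,0],0.1],
    [[0,0,0],[0,0,0],0.16],
    [[0,0,0],[0,0,0],0.22],
    [[0,0,0],[0,0,0],0.28],
    [[0,0,0],[0,0,0],0.28]
  ]
}}

```text
t: 21.07
tcp_pos: [0.4094, -0.2259, 0.2699]
tcp_rot: [0.67, -0.615, 0.351, 0.225]
contact_force: [-0.7, 0.6, -0.8]
opening: 0.0246
```

```bash
python3 - <<'E'
from mv import *
p,r,s=cur(); g=grasp(p,r); print(s['t'],p,g,s['contact_force'],s['torque'],s['opening'])
a=save('top','z33.png',(300,160,350,225),11)
a=save('side','z34.png',(245,220,315,290),11)
E
```

```text
21.0667 [ 0.4094 -0.2259  0.2699] [ 0.5054 -0.245   0.1602] [-0.6926  0.5872 -0.7973] [ 0.1095  0.299  -0.0052] 0.024599428617562303
```

View pics/z33.png

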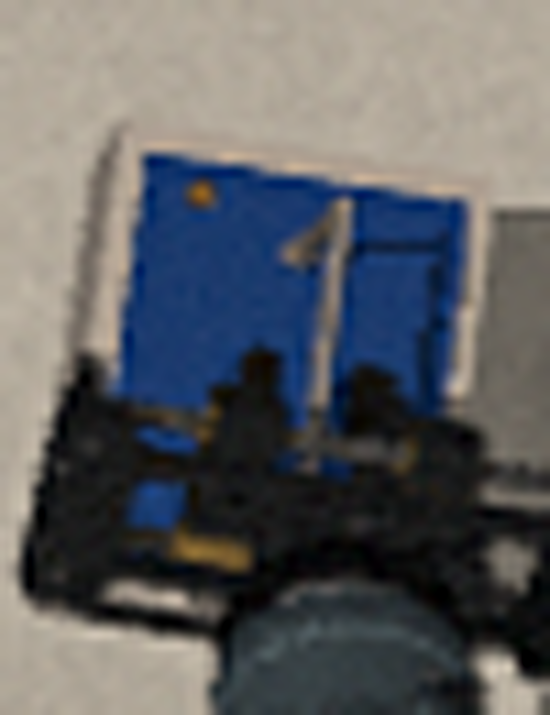

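View pics/z34.png

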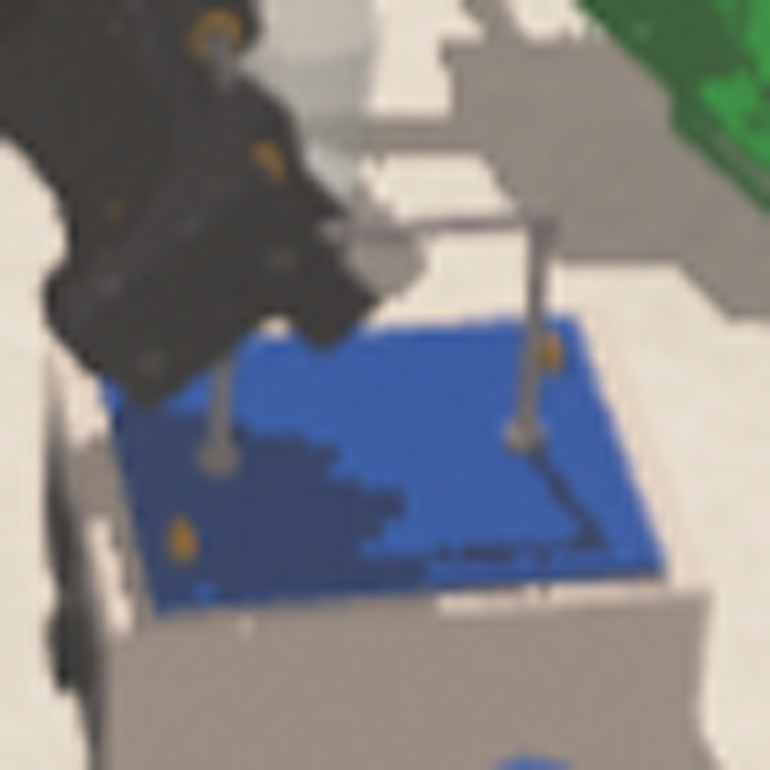

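{"fn": "carry_out", "kwargs": {
  "targets": [
    [[-4,0,0],[0,0,0],0.28],
    [[-8,0,0],[0,0,0],0.28],
    [[-12,0,0],[0,0,0],0.28],
    [[-16,0,0],[0,0,0],0.28],
    [[-16,0,0],[0,0,0],0.28],
    [[-20,0,0],[0,0,0],0.28],
    [[-20,0,0],[0,0,0],0.28],
    [[-20,-10,0],[0,0,0],0.28],
    [[-20,-15,0],[0,0,0],0.28],
    [[-10,-10,0],[0,0,0],0.28]
  ]
}}

```text
t: 22.0
tcp_pos: [0.3392, -0.2119, 0.4049]
tcp_rot: [0.669, -0.616, 0.351, 0.223]
contact_force: [0.6, -1.5, 1.0]
opening: 0.0248
```

```bash
python3 - <<'E'
from mv import *
p,r,s=cur(); print(s['t'],p,s['contact_force'])
a=save('top','z35.png',None,1.5)
a=save('side','z36.png',(235,200,325,300),7)
E
```

```text
22.0 [ 0.3392 -0.2119  0.4049] [ 0.5927 -1.4998  1.0026]
```

View pics/z35.png

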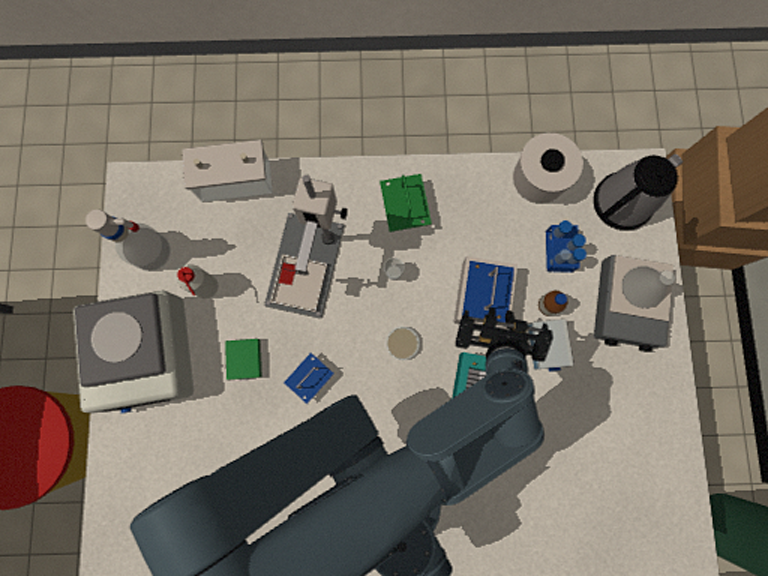

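View pics/z36.png

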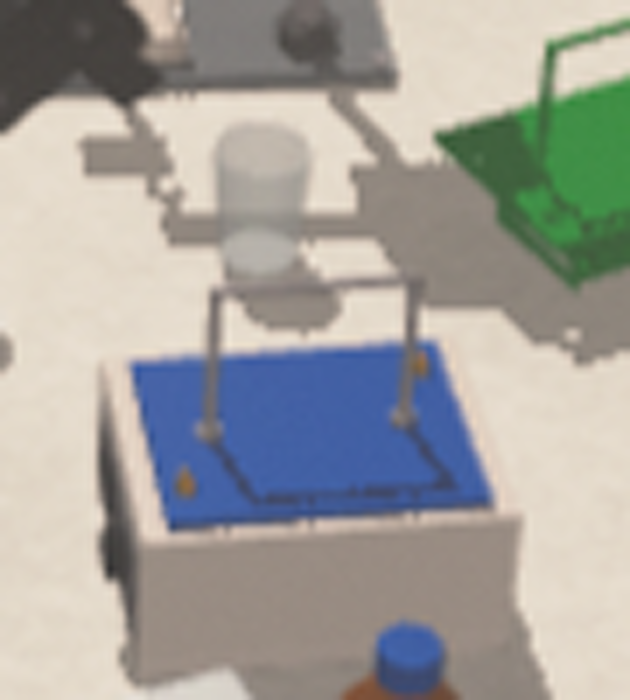

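{"fn": "carry_out", "kwargs": {
  "targets": [
    [[-15,-10,0],[0,0,0],0.28],
    [[-10,-5,0],[0,0,0],0.28],
    [[0,0,0],[0,0,0],0.28],
    [[0,0,0],[0,0,0],0.28]
  ]
}}

```text
t: 22.43
tcp_pos: [0.3343, -0.2106, 0.43]
tcp_rot: [0.67, -0.615, 0.351, 0.225]
contact_force: [0.2, -0.0, -0.2]
opening: 0.0248
```

```bash
python3 - <<'E'
from mv import *
print(arm.get_state()['contact_force'], arm.job_done())
E
```

```text
the job is handed in; nothing more can be done
[ 0.1775 -0.0446 -0.1905] None
```

The rack is in the white dryer with the gripper clear of it, and I handed the job in at 22.4 s of the 54 s allowed.

I pressed the red keeper open with one finger and pinched the bail with it held open. I raised the bail about 57 mm, took it off the hook towards the tip, and carried the rack over the lift arm to the dryer. There I lowered it over both pins and let go.

- **Placing:** the last pictures show both brass pins standing through the cover. The cover lies parallel to the deck edges, and the rack did not move when I released it. The force at contact with the deck was about 7 N upward at the wrist.
- **Clear of everything:** the final wrist force was about 0 N. The keeper has sprung shut, and the other things on the bench look unmoved.
- **Rack not always level:** after the lift it sagged nose-down. It was still about 4° down (measured) with 2° of correction already made, so the tilt may have reached about 6° during the carry. I levelled it to within 1° before lowering. I saw no slide fall out, but I did not count the slides.
- **Measurements that disagreed:** the camera estimate of the hook's sideways position differed by about 6 mm from where the gripper showed in the pictures, so I adjusted by eye before gripping.

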